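Line up the china street by height

TASK

Set the four loose china houses out on the street board, one in the middle of each slate plot, so that their roofs climb step by step towards the clock tower: the lowest house farthest from the tower, the tallest next to it. Each house stands upright and square on its plot with its door to the cobbled street, set down gently, not dropped. Leave the little windmill where it is.

Things in the scene. Friction and masses are not known exactly. Their poses are not given: they have to be found in the camera images.
- red_house: Loose china red house with stepped gables edged in white and a red roof; the lowest of the four. 78 mm high; plain walls 55 mm high, 45 mm deep (x), 55 mm wide (y): grip them front and back. Origin: centre of its underside, z up, x out of its front, the only side with a door. Starts upright on the counter, front within 45 degrees of world +x (away from the robot). About 130 g.
- green_house: Loose china green house with a green roof and two brown chimneys; the second lowest. 103 mm high; plain walls 77 mm high, 45 mm deep (x), 55 mm wide (y): grip them front and back. Origin: centre of its underside, z up, x out of its front, the only side with a door. Starts upright on the counter, front within 45 degrees of world +x (away from the robot). About 170 g.
- blue_house: Loose china blue house with a flat-topped blue roof and white dormers; the second tallest. 128 mm high; plain walls 100 mm high, 45 mm deep (x), 55 mm wide (y): grip them front and back. Origin: centre of its underside, z up, x out of its front, the only side with a door. Starts upright on the counter, front within 45 degrees of world +x (away from the robot). About 210 g.
- pink_house: Loose china pink house with a pointed gable and a white ridge; the tallest of the four. 153 mm high; plain walls 130 mm high, 45 mm deep (x), 55 mm wide (y): grip them front and back. Origin: centre of its underside, z up, x out of its front, the only side with a door. Starts upright on the counter, front within 45 degrees of world +x (away from the robot). About 250 g.
- plot_a: Dark slate tile, first from the robot's left (+y), of four fixed in a straight row 90 mm apart on the street board (130 x 580 mm, 12 mm thick). 70 mm deep (x), 76 wide (y), 3 thick. Origin: centre of its underside; a house stands 3 mm above it. x points to the cobbled street and pale kerb along the board's far edge, y along the row to the robot's left.
- plot_b: Dark slate tile, second from the robot's left, of four fixed in a straight row 90 mm apart on the street board (130 x 580 mm, 12 mm thick). 70 mm deep (x), 76 wide (y), 3 thick. Origin: centre of its underside; a house stands 3 mm above it. x points to the cobbled street and pale kerb along the board's far edge, y along the row to the robot's left.
- plot_c: Dark slate tile, third from the robot's left, of four fixed in a straight row 90 mm apart on the street board (130 x 580 mm, 12 mm thick). 70 mm deep (x), 76 wide (y), 3 thick. Origin: centre of its underside; a house stands 3 mm above it. x points to the cobbled street and pale kerb along the board's far edge, y along the row to the robot's left.
- plot_d: Dark slate tile, last, at the robot's right (-y), of four fixed in a straight row 90 mm apart on the street board (130 x 580 mm, 12 mm thick). 70 mm deep (x), 76 wide (y), 3 thick. Origin: centre of its underside; a house stands 3 mm above it. x points to the cobbled street and pale kerb along the board's far edge, y along the row to the robot's left.
- clock_tower: Cream clock tower with a green pointed roof, fixed on the board 100 mm beyond an end plot: at some starts at the robot's left (+y) end, at others at its right (-y); a low hedged garden with a round tree (46 mm high) is at the other end. Foot 46 mm square, 178 mm high. Origin: centre of its underside, on the board's top, 12 mm above the counter.
- windmill: White china windmill with a brown cap and cream sails, loose on the counter among the houses; not to be moved. Foot 53 mm across, 110 mm high, sails 75 mm tip to tip at its front (+x). Origin: centre of its underside. Unlisted bystanders near it: fir trees up to 75 mm high, gift boxes, a ticket pad, a bit of fence, a brush.

How it is judged:
At the end, for the whole second after the job is handed in: From garden to tower the plots carry red, green, blue, pink; each house is within 12 mm of its plot's centre, down on the slate (4 mm), upright (0.08 rad), square (0.2 rad), door to the cobbles, released and at rest; the windmill upright (0.1 rad), within 15 mm of its start (((y of clock_tower in the frame of plot_b above 0 m and horizontal distance between pink_house and plot_a below 0.012 m and z of pink_house in the frame of plot_a below 0.007 m and angle between the x axis of pink_house and the x axis of plot_a, either way round below 0.2 rad and y of clock_tower in the frame of pink_house above 0.03 m and horizontal distance between blue_house and plot_b below 0.012 m and z of blue_house in the frame of plot_b below 0.007 m and angle between the x axis of blue_house and the x axis of plot_b, either way round below 0.2 rad and y of clock_tower in the frame of blue_house above 0.03 m and horizontal distance between green_house and plot_c below 0.012 m and z of green_house in the frame of plot_c below 0.007 m and angle between the x axis of green_house and the x axis of plot_c, either way round below 0.2 rad and y of clock_tower in the frame of green_house above 0.03 m and horizontal distance between red_house and plot_d below 0.012 m and z of red_house in the frame of plot_d below 0.007 m and angle between the x axis of red_house and the x axis of plot_d, either way round below 0.2 rad and y of clock_tower in the frame of red_house above 0.03 m) or (y of clock_tower in the frame of plot_b below 0 m and horizontal distance between red_house and plot_a below 0.012 m and z of red_house in the frame of plot_a below 0.007 m and angle between the x axis of red_house and the x axis of plot_a, either way round below 0.2 rad and y of clock_tower in the frame of red_house below -0.03 m and horizontal distance between green_house and plot_b below 0.012 m and z of green_house in the frame of plot_b below 0.007 m and angle between the x axis of green_house and the x axis of plot_b, either way round below 0.2 rad and y of clock_tower in the frame of green_house below -0.03 m and horizontal distance between blue_house and plot_c below 0.012 m and z of blue_house in the frame of plot_c below 0.007 m and angle between the x axis of blue_house and the x axis of plot_c, either way round below 0.2 rad and y of clock_tower in the frame of blue_house below -0.03 m and horizontal distance between pink_house and plot_d below 0.012 m and z of pink_house in the frame of plot_d below 0.007 m and angle between the x axis of pink_house and the x axis of plot_d, either way round below 0.2 rad and y of clock_tower in the frame of pink_house below -0.03 m)) and angle between each of red_house, green_house, blue_house, pink_house's own z axis and vertical below 0.08 rad and linear speed of each of red_house, green_house, blue_house, pink_house below 0.02 m/s and distance of windmill from where it was at the start of the episode below 0.015 m and angle between windmill's own z axis and vertical below 0.1 rad); the robot touches nothing.
It fails at once if a house dropped or knocked flying: not in the fingers and moving faster than 0.5 m/s (a fall of about 13 mm) ((contact force between the fingers and red_house below 0.01 N and linear speed of red_house above 0.5 m/s) or (contact force between the fingers and green_house below 0.01 N and linear speed of green_house above 0.5 m/s) or (contact force between the fingers and blue_house below 0.01 N and linear speed of blue_house above 0.5 m/s) or (contact force between the fingers and pink_house below 0.01 N and linear speed of pink_house above 0.5 m/s)).
It fails at once if a house toppled: let go and leaning more than 30 degrees ((contact force between the fingers and red_house below 0.01 N and angle between red_house's own z axis and vertical above 0.52 rad) or (contact force between the fingers and green_house below 0.01 N and angle between green_house's own z axis and vertical above 0.52 rad) or (contact force between the fingers and blue_house below 0.01 N and angle between blue_house's own z axis and vertical above 0.52 rad) or (contact force between the fingers and pink_house below 0.01 N and angle between pink_house's own z axis and vertical above 0.52 rad)).
It fails at once if the windmill moved by more than 15 mm (distance of windmill from where it was at the start of the episode above 0.015 m).
It also fails if it takes over 115 s, if anything falls off the work surface, if the arm or the gripper's body presses on something with over 40 N, if the wrist force passes 120 N, or if a joint passes its speed limit or range.

ROBOT

A 6-joint arm with a two-finger parallel gripper is mounted at the origin on the work surface. World frame = base frame: x ahead of the robot, y to its left, z up, the work surface at z = 0. Lengths are in m, angles in rad, forces in N, time in s.
With the tool pointing down it reaches from about 0.25 to 0.8 m from the base axis. Payload 3.9 kg.
Tool frame: the origin (TCP) lies on the centre line of the jaws, within the pads' length; the fingertips stand 11 mm ahead of it and the grasp point (between the pads) lies 8 mm behind it; z points along the fingers, y is the direction in which the jaws open and shut (so a half turn about z gives the same grasp; the last joint's range is limited). The gripper opens to 85 mm and grips with 20 to 120 N. Pads are 22 mm wide; open, the fingers measure 114 mm over their backs; the gripper's body (76 mm by 85 mm) begins 54 mm behind the grasp point. The pads swing forward as they close: fully open they stand 13 mm farther back than shut.
Start: joints at [1.33, 0.26, -0.138, 1.173, 0, 1.571], TCP at [0.125, 0.51, 0.217] pointing down, gripper open.
Joint ranges: [-2.78, 2.78], [-0.83, 1.72], [-1.28, 1.37], [-1.9, 2.12], [-1.57, 1.48], [-3.14, 3.14]. Speed limits (rad/s): [2.57, 2.57, 3.14, 3.14, 3.14, 3.14].

INTERFACE

Orientations are given as a unit quaternion [w, x, y, z].
In Python, from rig import r, eyes, job gives the robot as it stands.
- The arm moves only by the tool drive_tool, never from a script. Its arguments are lists of equal length, an entry for each row: "translation": the shift along the world's x, y, z normalised to -1 to 1, where 1 is 0.15 m, a list of three; "angular": the turn, a rotation vector about the world's x, y, z normalised to -1 to 1, where 1 is 180 degrees, a list of three; "claw": the closure, from -1 (fully open) to 1 (shut). In form: {"translation": [[dx, dy, dz], ...], "angular": [[rx, ry, rz], ...], "claw": [claw, ...]}. A call has 1 to 20 rows; each row is the pose to reach, as a shift and turn from the pose measured when the call began, turning the shorter way round; what a row does not reach only later rows make up. A row lasts 1/8 s, in which the tool goes at most 62.5 mm and 10.7 degrees, less where a joint would pass 70% of its speed; a pose out of reach is approached as far as the arm can. A call with a number of a shift or a turn outside -1 to 1 is refused whole. A call with a gripper value outside its range is refused whole. The fingers move at their own pace and stop on an object; the grip force is fixed at half the most. Time passes only in rows, so rows that repeat a pose let the fingers close. It gives the time, the measured TCP pose, the force and the opening at its end, in the units of the state.
- r.observe(): the state, without advancing time (a new reading comes with each control period).
- eyes.snapshot(name): name is "side" or "top" or "wrist"; returns (picture, depth): 400x640x3 uint8, red, green, blue; 400x640 float32, m along the optical axis (not along the pixel's ray), 0 where there is no reading.
- eyes.get_calibration(name): a dict with "K" (3x3 intrinsics, pixels), "k1" (the pictures are not rectified: a ray, as slopes to the right and down, at radius r is drawn at 1 + k1 r^2 times it, then the intrinsics apply), "origin" and "rotation" of the camera in the world. Camera axes: x right, y down, z forward; pixel columns grow to the right and rows downward; lengths in m; the calibration is good to about 2 mm. A picture is of the moment at which its call begins: read the wrist's pose just before it. get_calibration takes no time and is no camera call; for the wrist camera it gives the pose at the moment of the call.
- job.close_job(): hands the job in, once; it reports no verdict.
The state is a dict: "time_s": time; "qpos": joint angles; "qd": joint speeds; "tau": joint torques, N m; "tool_pos": TCP position; "tcp_rot": TCP orientation; "wrist_force": force on the tool from outside, world axes, zero at the start; "wrist_torque": the same for the moment, N m; "gripper_width": finger opening in m.
Only numpy, scipy, OpenCV 4.12 (cv2) and the standard library are available. Lean on these libraries where they do the work, as an engineer would, in place of code of your own. Each camera call takes 0.05 s, during which the arm holds its last target.

## Working session

There is one attempt and no reset: what is moved stays moved. The work goes in short steps, Python scripts to look and compute and a tool call to move; the robot and the scene stay as the last step left them, time stands still between calls to the robot, and variables do not carry over. Pictures are saved under pics/ and viewed, and the job is handed in when it is done.

Besides the shell and the picture viewer there is one more tool, called after "Call:" in YAML: its name, and indented under it one key for each argument. drive_tool: Moves the arm, as the interface text tells. Scaled input: -1 to 1 covers 0.15 m each way for a shift and 180 degrees each way for a turn. Its arguments: {"type":"object","properties":{"translation":{"type":"array"},"angular":{"type":"array"},"claw":{"type":"array"}},"required":["translation","angular","claw"]}

```bash
mkdir -p pics; ls
python3 - <<'E'
from rig import r, eyes, job
import cv2, numpy as np
print(r.observe())
for n in ["top","side","wrist"]:
    c=eyes.get_calibration(n); print(n,c)
    p,d=eyes.snapshot(n); cv2.imwrite(f"pics/{n}0.png",p[:,:,::-1]); np.savez(f"pics/{n}0.npz",p=p,d=d,**c)
E
```

```text
pics
{'time_s': 0.0, 'qpos': array([ 1.33001807e+00,  2.60630952e-01, -1.39386189e-01,  1.17269005e+00,
        1.82552185e-05,  1.57078576e+00]), 'qd': array([-0.00103218,  0.00060378,  0.00208425,  0.00058175, -0.0001921 ,
       -0.0004235 ]), 'tau': array([-4.15970117e-04, -4.05681610e+01,  2.53919864e+01,  1.86329708e-02,
        1.56282304e-04, -5.86421525e-07]), 'tool_pos': array([0.12501456, 0.50916339, 0.21578627]), 'tcp_rot': array([-1.23812349e-04,  1.20093236e-01,  9.92762158e-01, -9.47418240e-04]), 'wrist_force': array([ 0.03685872, -0.69295141,  0.13491208]), 'wrist_torque': array([-0.01776602, -0.04092722, -0.02396574]), 'gripper_width': 0.08513142420536107}
top {'K': array([[496.77426862,   0.        , 314.20488116],
       [  0.        , 496.77426862, 203.12124511],
       [  0.        ,   0.        ,   1.        ]]), 'k1': -0.15898257316374861, 'origin': array([0.34834836, 0.00553099, 1.61108457]), 'rotation': array([ 0.04925204, -0.70219499,  0.70905601, -0.04166527])}
side {'K': array([[447.40597172,   0.        , 318.09479763],
       [  0.        , 447.40597172, 193.99717598],
       [  0.        ,   0.        ,   1.        ]]), 'k1': -0.036147027535724165, 'origin': array([ 0.27210394, -0.8471785 ,  1.03649522]), 'rotation': array([-0.35358086,  0.9176275 , -0.17171528,  0.05877249])}
wrist {'K': array([[347.04191762,   0.        , 320.21823192],
       [  0.        , 347.04191762, 198.5857577 ],
       [  0.        ,   0.        ,   1.        ]]), 'k1': -0.04231856021141869, 'origin': array([0.04879855, 0.52865133, 0.37342742]), 'rotation': array([0.12330575, 0.77740242, 0.60931444, 0.09579704])}
```

View pics/top0.png

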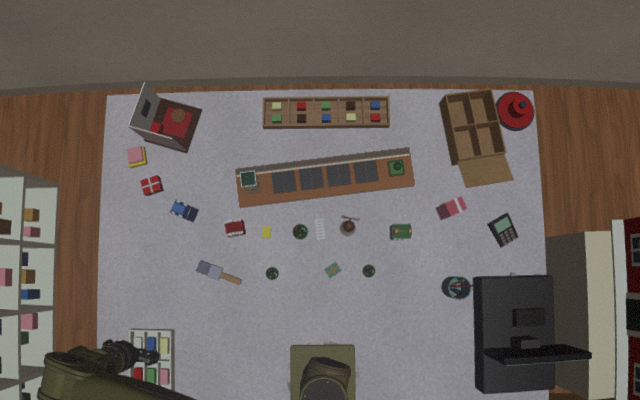

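View pics/side0.png

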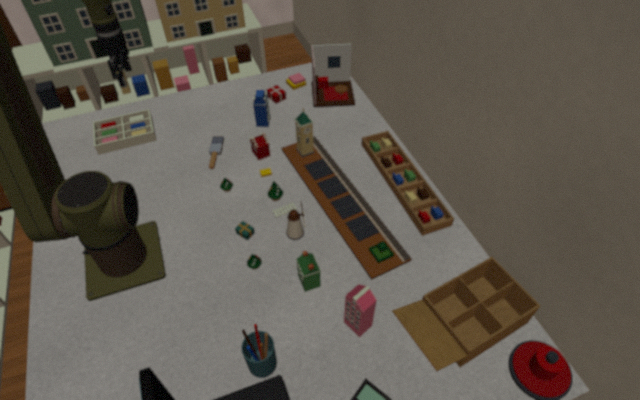

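View pics/wrist0.png

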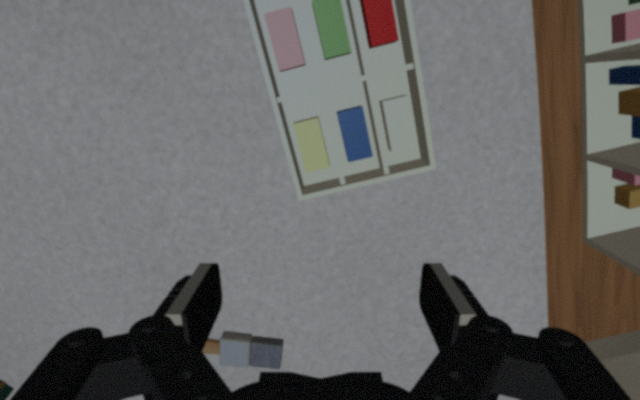

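The top view shows the tower at the board's left (+y) end, about (248,180), and the garden at (396,168). So pink goes on plot a, blue on b, green on c and red on d. The houses are at about blue (183,211), red (235,228), green (400,231) and pink (451,208); the windmill is at (347,226).

```bash
cat > h.py <<'E'
import numpy as np, cv2
from scipy.spatial.transform import Rotation as R
def load(n): return np.load(f"pics/{n}.npz")
def rot(q): return R.from_quat([q[1],q[2],q[3],q[0]]).as_matrix()
def rays(c,uv):
    K=c["K"];k1=float(c["k1"]); 
    dist=np.array([k1,0,0,0,0.])
    # undistort (r^2 of undistorted): iterative
    return cv2.undistortPointsIter(np.asarray(uv,float).reshape(-1,1,2),K,dist,None,None,(3,100,1e-10))[:,0]
def cloud(c):
    d=c["d"];h,w=d.shape
    uu,vv=np.meshgrid(np.arange(w),np.arange(h))
    n=rays(c,np.stack([uu.ravel(),vv.ravel()],1))
    P=np.c_[n,np.ones(len(n))]*d.reshape(-1,1)
    return (P@rot(c["rotation"]).T+c["origin"]).reshape(h,w,3)
def plane(c,uv,z):
    n=rays(c,uv); D=np.c_[n,np.ones(len(n))]@rot(c["rotation"]).T
    o=c["origin"]; return o+D*((z-o[2])/D[:,2])[:,None]
def snap(name,tag):
    from rig import eyes
    c=eyes.get_calibration(name); p,d=eyes.snapshot(name)
    np.savez(f"pics/{tag}.npz",p=p,d=d,**c); cv2.imwrite(f"pics/{tag}.png",p[:,:,::-1]); return load(tag)
def hsv(c): return cv2.cvtColor(c["p"],cv2.COLOR_RGB2HSV)
E
python3 - <<'E'
from h import *
for n in ["top0","side0"]:
    c=load(n);P=cloud(c)
    print(n,"floor z",np.median(P[280:300,300:400,2]) if n=="top0" else np.median(P[100:140,170:200,2]))
    pts={"top0":dict(blue=(183,211),red=(235,228),green=(400,231),pink=(451,208),mill=(347,226),tower=(248,180),tree=(396,166),fir=(300,231))}.get(n,{})
    for k,(u,v) in pts.items():
        Q=P[v-16:v+17,u-16:u+17].reshape(-1,3); q=Q[Q[:,2]>0.03]
        print(k,q.shape,q.min(0).round(3),q.max(0).round(3),np.median(q,0).round(3))
c=load("top0"); cv2.imwrite("pics/topz.png",cv2.resize(c["p"][130:290,120:520,::-1],None,fx=2,fy=2,interpolation=cv2.INTER_CUBIC))
# plots: dark slate mask
V=hsv(c)
i=cv2.inRange(V,(0,0,0),(180,90,75)); i[:150]=0;i[205:]=0;i[:,:260]=0;i[:,385:]=0
n,l,s,ce=cv2.connectedComponentsWithStats(i)
for k in range(1,n):
    if s[k,4]>200: print(s[k],plane(c,[ce[k]],0.015).round(4))
E
```

```text
top0 floor z 0.000790189036219191
blue (339, 3) [0.348 0.006 0.031] [0.559 0.47  1.611] [0.524 0.422 0.114]
red (276, 3) [0.348 0.006 0.03 ] [0.501 0.308 1.611] [0.475 0.273 0.065]
green (312, 3) [ 0.348 -0.277  0.032] [0.482 0.006 1.611] [ 0.456 -0.244  0.086]
pink (401, 3) [ 0.348 -0.441  0.031] [0.557 0.006 1.611] [ 0.523 -0.393  0.138]
mill (177, 3) [ 0.348 -0.118  0.03 ] [0.504 0.006 1.611] [ 0.473 -0.082  0.086]
tower (350, 3) [0.348 0.006 0.031] [0.639 0.244 1.611] [0.607 0.215 0.147]
tree (65, 3) [ 0.348 -0.264  0.03 ] [0.684 0.006 1.611] [ 0.667 -0.242  0.053]
fir (123, 3) [0.348 0.006 0.03 ] [0.48  0.087 1.611] [0.46  0.067 0.045]
side0 floor z 0.0004844841026512281
[354 161  24  22 439] [[ 0.6583 -0.1468  0.015 ]]
[326 164  25  23 447] [[ 0.6476 -0.0575  0.015 ]]
[299 167  25  23 450] [[0.6377 0.032  0.015 ]]
[272 171  24  23 455] [[0.6268 0.1213 0.015 ]]
```

View pics/topz.png

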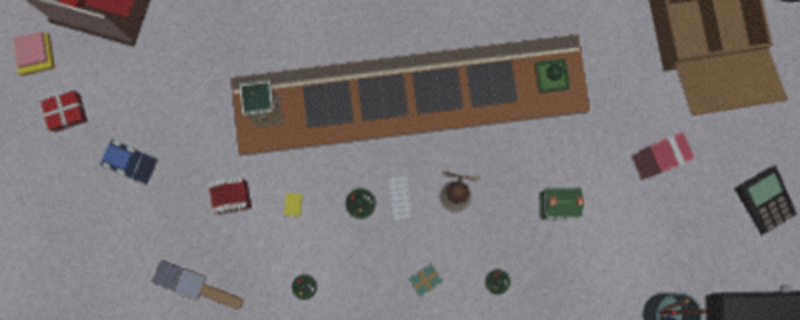

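```bash
cat >> h.py <<'E'
def rect(q):
    (cx,cy),(w,h),a=cv2.minAreaRect(q[:,:2].astype(np.float32)*1000)
    # house y = long side
    if w>h: a+=90 # a now direction of short side
    a=(a+90)%180-90
    return round(cx/1000,4),round(cy/1000,4),sorted([round(w),round(h)]),round(a,1)
E
python3 - <<'E'
from h import *
C=dict(blue=(.524,.422,.128),red=(.475,.273,.078),green=(.456,-.244,.103),pink=(.523,-.393,.153),tower=(.61,.21,.19),mill=(.47,-.082,.11))
for n in ["top0","side0"]:
    c=load(n);P=cloud(c);ok=(c["d"]>0)
    for k,(x,y,h) in C.items():
        m=ok&(abs(P[...,0]-x)<.055)&(abs(P[...,1]-y)<.055)&(P[...,2]>.025)&(P[...,2]<.25)
        m=cv2.morphologyEx(m.astype(np.uint8),cv2.MORPH_OPEN,np.ones((3,3)))>0
        q=P[m]; print(n,k,len(q),rect(q),"z max",np.percentile(q[:,2],98).round(3), q.mean(0).round(3))
E
```

```text
top0 blue 334 (0.5286, 0.4353, [45, 57], -24.1) z max 0.134 [0.525 0.426 0.103]
top0 red 271 (0.4749, 0.2773, [45, 57], 8.2) z max 0.08 [0.475 0.275 0.064]
top0 green 305 (0.457, -0.2483, [44, 58], 0.1) z max 0.107 [ 0.457 -0.245  0.084]
top0 pink 392 (0.5275, -0.4066, [47, 59], 19.6) z max 0.155 [ 0.524 -0.397  0.123]
top0 tower 349 (0.6145, 0.22, [47, 48], -82.6) z max 0.174 [0.609 0.216 0.13 ]
top0 mill 144 (0.4732, -0.085, [37, 39], 2.7) z max 0.101 [ 0.471 -0.083  0.077]
side0 blue 436 (0.5304, 0.4309, [48, 62], -22.2) z max 0.129 [0.528 0.417 0.086]
side0 red 294 (0.4762, 0.2739, [47, 63], 10.4) z max 0.076 [0.476 0.261 0.055]
side0 green 628 (0.4592, -0.2517, [48, 59], 0.3) z max 0.104 [ 0.456 -0.26   0.075]
side0 pink 1102 (0.5276, -0.4099, [49, 56], 21.1) z max 0.154 [ 0.523 -0.42   0.108]
side0 tower 598 (0.6171, 0.2151, [47, 48], 5.3) z max 0.167 [0.613 0.204 0.102]
side0 mill 293 (0.4745, -0.0917, [30, 38], 54.8) z max 0.099 [ 0.474 -0.096  0.065]
```

Call:
drive_tool:
  translation:
    - [0.2, 0, 0.15]
    - [0.4, 0, 0.3]
    - [0.6, 0, 0.45]
    - [0.8, 0, 0.6]
    - [1, 0, 0.6]
    - [1, 0, 0.6]
  angular:
    - [0, 0, -0.05]
    - [0, 0, -0.1]
    - [0, 0, -0.16]
    - [0, 0, -0.22]
    - [0, 0, -0.28]
    - [0, 0, -0.28]
  claw: [-1, -1, -1, -1, -1, -1]

```text
time_s: 0.9
tool_pos: [0.2768, 0.5092, 0.3054]
tcp_rot: [-0.0, 0.532, 0.846, -0.001]
wrist_force: [0.6, 0.3, 0.3]
gripper_width: 0.0852
```

Call:
drive_tool:
  translation:
    - [0.2, -0.1, 0]
    - [0.4, -0.2, 0]
    - [0.6, -0.3, 0]
    - [0.8, -0.4, 0]
    - [1, -0.5, 0]
    - [1, -0.5, 0]
  angular:
    - [0, 0, -0.05]
    - [0, 0, -0.1]
    - [0, 0, -0.16]
    - [0, 0, -0.22]
    - [0, 0, -0.27]
    - [0, 0, -0.27]
  claw: [-1, -1, -1, -1, -1, -1]

```text
time_s: 1.65
tool_pos: [0.4274, 0.4332, 0.3046]
tcp_rot: [-0.0, 0.834, 0.552, -0.001]
wrist_force: [0.3, 0.8, 0.4]
gripper_width: 0.0853
```

```bash
cat >> h.py <<'E'
def meas(n,C):
    c=load(n);P=cloud(c);ok=(c["d"]>0)
    for k,(x,y,h) in C.items():
        m=ok&(abs(P[...,0]-x)<.055)&(abs(P[...,1]-y)<.055)&(P[...,2]>.025)&(P[...,2]<h+.01)
        m=cv2.morphologyEx(m.astype(np.uint8),cv2.MORPH_OPEN,np.ones((3,3)))>0
        q=P[m]
        if len(q)>20: print(n,k,len(q),rect(q),"z max",np.percentile(q[:,2],98).round(3), q.mean(0).round(3))
E
python3 - <<'E'
from h import *
snap("wrist","w1"); meas("w1",dict(blue=(.53,.434,.128)))
E
```

```text
w1 blue 3115 (0.5302, 0.4377, [49, 56], -23.4) z max 0.129 [0.525 0.443 0.11 ]
```

View pics/w1.png

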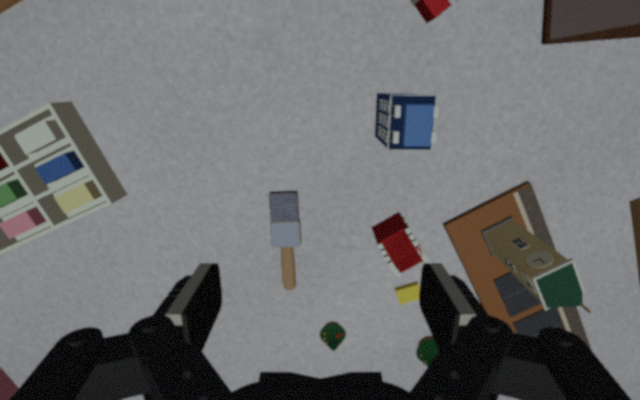

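The wrist view shows blue whole at about (405,121), with the gripper aligned to its yaw. Its centre measures (0.530, 0.436) with yaw -23.4°, which agrees with the top and side views.

Call:
drive_tool:
  translation:
    - [0.25, 0, 0]
    - [0.5, 0.02, 0]
    - [0.684, 0.02, -0.2]
    - [0.684, 0.02, -0.5]
    - [0.684, 0.02, -0.8]
    - [0.684, 0.02, -1]
    - [0.684, 0.02, -1]
    - [0.684, 0.02, -1]
  angular:
    - [0, 0, 0]
    - [0, 0, 0]
    - [0, 0, 0]
    - [0, 0, 0]
    - [0, 0, 0]
    - [0, 0, 0]
    - [0, 0, 0]
    - [0, 0, 0]
  claw: [-1, -1, -1, -1, -1, -1, -1, -1]

```text
time_s: 2.7
tool_pos: [0.5287, 0.438, 0.1562]
tcp_rot: [-0.001, 0.833, 0.554, -0.001]
wrist_force: [0.1, 0.6, 0.5]
gripper_width: 0.0853
```

Run:
```python
from h import *
snap("wrist","w2"); snap("side","s2")
```

```text
(no output)
```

View pics/w2.png

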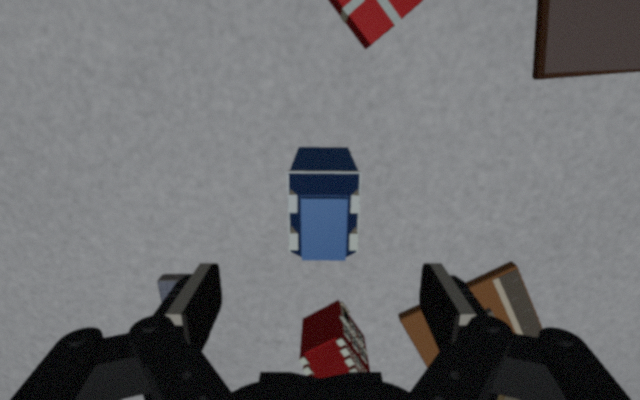

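Blue sits centred between the pads in the image, at column 324 against 320. I'll lower and close.

Call:
drive_tool:
  translation:
    - [0, -0.01, -0.15]
    - [0, -0.01, -0.3]
    - [0, -0.01, -0.45]
    - [0, -0.01, -0.54]
    - [0, -0.01, -0.54]
    - [0, -0.01, -0.54]
    - [0, -0.01, -0.54]
    - [0, -0.01, -0.54]
    - [0, -0.01, -0.54]
    - [0, -0.01, -0.54]
    - [0, -0.01, -0.54]
    - [0, -0.01, -0.54]
  angular:
    - [0, 0, 0]
    - [0, 0, 0]
    - [0, 0, 0]
    - [0, 0, 0]
    - [0, 0, 0]
    - [0, 0, 0]
    - [0, 0, 0]
    - [0, 0, 0]
    - [0, 0, 0]
    - [0, 0, 0]
    - [0, 0, 0]
    - [0, 0, 0]
  claw: [-1, -1, -1, -1, -1, -0.5, 0, 1, 1, 1, 1, 1]

```text
time_s: 4.3
tool_pos: [0.5307, 0.4375, 0.0776]
tcp_rot: [-0.001, 0.833, 0.553, 0.002]
wrist_force: [1.1, 0.5, 5.8]
gripper_width: 0.0426
```

Call:
drive_tool:
  translation:
    - [0, 0, 0.05]
    - [0, 0, 0.15]
    - [0, 0, 0.35]
    - [0, 0, 0.6]
    - [0, 0, 0.85]
    - [0, 0, 1]
    - [0, 0, 1]
    - [0, 0, 1]
  angular:
    - [0, 0, 0]
    - [0, 0, 0]
    - [0, 0, 0]
    - [0, 0, 0]
    - [0, 0, 0]
    - [0, 0, 0]
    - [0, 0, 0]
    - [0, 0, 0]
  claw: [1, 1, 1, 1, 1, 1, 1, 1]

```text
time_s: 5.3
tool_pos: [0.5302, 0.437, 0.2265]
tcp_rot: [-0.001, 0.833, 0.553, 0.001]
wrist_force: [0.6, 0.5, -2.4]
gripper_width: 0.0427
```

Run:
```python
from h import *
snap("wrist","w3"); c=snap("side","s3")
cv2.imwrite("pics/s3z.png",cv2.resize(c["p"][0:260,180:460,::-1],None,fx=2,fy=2))
```

```text
(no output)
```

View pics/s3z.png

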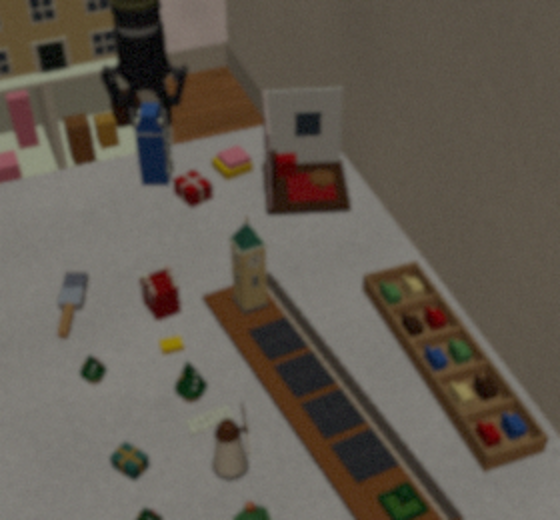

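View pics/w3.png

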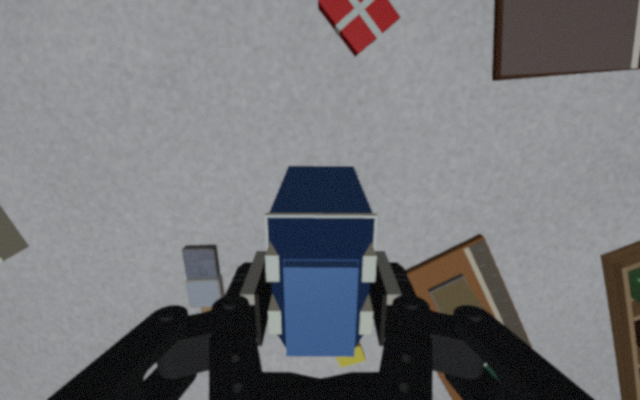

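Blue is held, with the wrist carrying 2.4 N, and it looks upright. I'll travel at x≈0.51, clear of the tower.

Call:
drive_tool:
  translation:
    - [-0.05, -0.15, 0.1]
    - [-0.1, -0.35, 0.2]
    - [-0.13, -0.6, 0.2]
    - [-0.13, -0.85, 0.2]
    - [-0.13, -1, 0.2]
  angular:
    - [0, 0, 0.02]
    - [0, 0, 0.04]
    - [0, 0, 0.06]
    - [0, 0, 0.08]
    - [0, 0, 0.08]
  claw: [1, 1, 1, 1, 1]

```text
time_s: 6.02
tool_pos: [0.5096, 0.2849, 0.2549]
tcp_rot: [-0.001, 0.757, 0.653, -0.001]
wrist_force: [0.3, 1.0, -2.1]
gripper_width: 0.0426
```

Call:
drive_tool:
  translation:
    - [0, -0.25, 0]
    - [0, -0.5, 0]
    - [0, -0.75, 0]
    - [0, -1, 0]
    - [0, -1, 0]
  angular:
    - [0, 0, 0.02]
    - [0, 0, 0.04]
    - [0, 0, 0.06]
    - [0, 0, 0.085]
    - [0, 0, 0.085]
  claw: [1, 1, 1, 1, 1]

```text
time_s: 6.65
tool_pos: [0.5093, 0.133, 0.2544]
tcp_rot: [-0.001, 0.665, 0.746, -0.002]
wrist_force: [-0.5, 0.2, -2.0]
gripper_width: 0.0428
```

Call:
drive_tool:
  translation:
    - [0, -0.2, 0]
    - [0, -0.4, 0]
    - [0, -0.6, 0]
    - [0, -0.7, 0]
    - [0, -0.7, 0]
    - [0, -0.7, 0]
  angular:
    - [0, 0, 0]
    - [0, 0, 0]
    - [0, 0, 0]
    - [0, 0, 0]
    - [0, 0, 0]
    - [0, 0, 0]
  claw: [1, 1, 1, 1, 1, 1]

```text
time_s: 7.4
tool_pos: [0.5094, 0.029, 0.2542]
tcp_rot: [-0.002, 0.665, 0.747, -0.001]
wrist_force: [0.4, -0.3, -2.1]
gripper_width: 0.0427
```

Run:
```python
from h import *
c=snap("wrist","w4"); t=snap("top","t4")
```

```text
(no output)
```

View pics/w4.png

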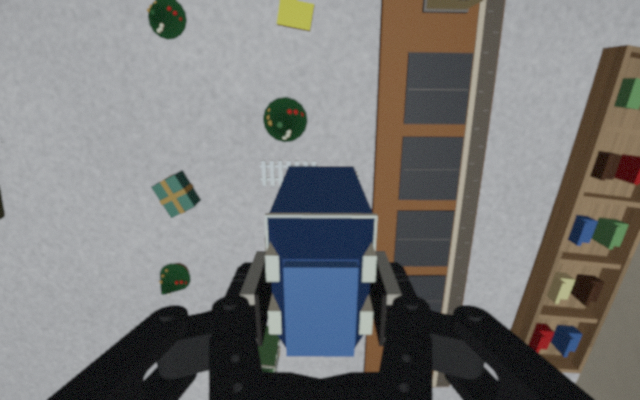

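The wrist view shows tiles a, b and c at about (440,88), (429,168) and (423,238). I'll measure their centres with a slate mask.

```bash
cat >> h.py <<'E'
def plots(n,u0,u1,v0,v1,hi=85):
    c=load(n);V=hsv(c);i=cv2.inRange(V,(0,0,0),(180,90,hi))
    m=np.zeros_like(i);m[v0:v1,u0:u1]=i[v0:v1,u0:u1]
    m=cv2.morphologyEx(m,cv2.MORPH_CLOSE,np.ones((5,5)))
    cs,_=cv2.findContours(m,cv2.RETR_EXTERNAL,cv2.CHAIN_APPROX_NONE)
    for k in cs:
        if cv2.contourArea(k)<250: continue
        q=plane(c,k[:,0].astype(float),.015); print(n,cv2.boundingRect(k),rect(q))
E
python3 - <<'E'
from h import *
plots("w4",395,476,40,280)
plots("t4",260,390,150,205,75)
c=load("w4"); print(hsv(c)[88:90,430:434], hsv(c)[100,480:486])
E
```

```text
w4 (395, 211, 59, 69) (0.6491, -0.0677, [69, 95], 6.6)
w4 (399, 137, 64, 63) (0.6377, 0.0316, [69, 75], 6.6)
w4 (404, 53, 69, 71) (0.6276, 0.1209, [70, 74], 6.8)
t4 (354, 161, 24, 22) (0.6584, -0.1468, [66, 71], 6.8)
t4 (272, 153, 79, 52) (0.6367, 0.0318, [169, 255], -0.6)
[[[105   7  78]
  [ 98  13  80]
  [ 90   3  81]
  [105   6  83]]

 [[ 30   3  88]
  [  0   6  90]
  [ 90   3  88]
  [170   9  86]]] [[20 34 91]
 [17 39 92]
 [21 44 93]
 [17 41 87]
 [15 34 89]
 [24 40 89]]
```

The wrist and top views agree: a is (0.6276, 0.121), b (0.6377, 0.0316), c (0.648, -0.058) and d (0.658, -0.147), with yaw 6.7°.

Call:
drive_tool:
  translation:
    - [0.25, 0.01, 0]
    - [0.5, 0.017, 0]
    - [0.75, 0.017, 0]
    - [0.855, 0.017, -0.2]
    - [0.855, 0.017, -0.4]
    - [0.855, 0.017, -0.6]
    - [0.855, 0.017, -0.75]
    - [0.855, 0.017, -0.85]
    - [0.855, 0.017, -0.9]
    - [0.855, 0.017, -0.9]
    - [0.855, 0.017, -0.9]
  angular:
    - [0, 0, 0]
    - [0, 0, 0]
    - [0, 0, 0]
    - [0, 0, 0]
    - [0, 0, 0]
    - [0, 0, 0]
    - [0, 0, 0]
    - [0, 0, 0]
    - [0, 0, 0]
    - [0, 0, 0]
    - [0, 0, 0]
  claw: [1, 1, 1, 1, 1, 1, 1, 1, 1, 1, 1]

```text
time_s: 8.88
tool_pos: [0.6384, 0.0316, 0.1204]
tcp_rot: [-0.001, 0.665, 0.747, -0.001]
wrist_force: [0.5, -0.0, -0.7]
gripper_width: 0.0427
```

Run:
```python
from h import *
from rig import r
o=r.observe(); print(o["tool_pos"],o["wrist_force"])
c=snap("side","s5"); 
cv2.imwrite("pics/s5z.png",cv2.resize(c["p"][60:280,240:440,::-1],None,fx=3,fy=3,interpolation=cv2.INTER_CUBIC)[:600])
```

```text
[0.63839135 0.03159682 0.12035611] [ 0.45765426 -0.00772619 -0.66697777]
```

View pics/s5z.png

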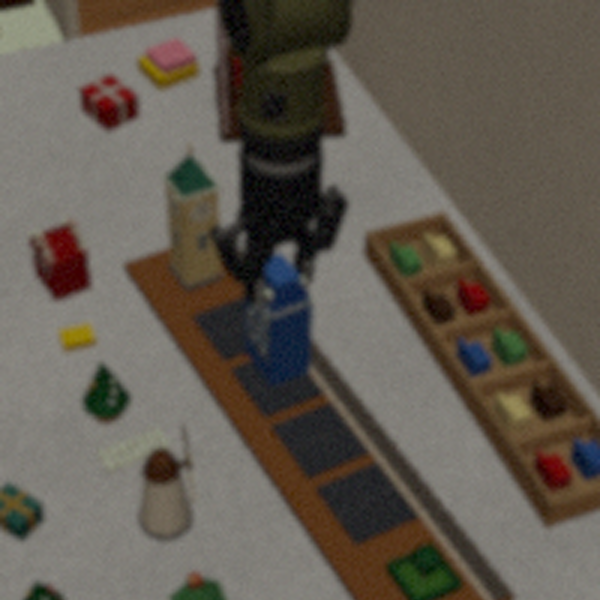

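Blue hangs above plot b. I'll lower it gently.

Call:
drive_tool:
  translation:
    - [0, 0, -0.05]
    - [0, 0, -0.1]
    - [0, 0, -0.13]
    - [0, 0, -0.15]
    - [0, 0, -0.16]
    - [0, 0, -0.165]
    - [0, 0, -0.17]
    - [0, 0, -0.17]
  angular:
    - [0, 0, 0]
    - [0, 0, 0]
    - [0, 0, 0]
    - [0, 0, 0]
    - [0, 0, 0]
    - [0, 0, 0]
    - [0, 0, 0]
    - [0, 0, 0]
  claw: [1, 1, 1, 1, 1, 1, 1, 1]

```text
time_s: 9.93
tool_pos: [0.6385, 0.0316, 0.095]
tcp_rot: [-0.001, 0.665, 0.747, -0.001]
wrist_force: [0.5, 0.3, -1.9]
gripper_width: 0.043
```

Call:
drive_tool:
  translation:
    - [0, 0, -0.005]
    - [0, 0, -0.01]
    - [0, 0, -0.015]
    - [0, 0, -0.015]
  angular:
    - [0, 0, 0]
    - [0, 0, 0]
    - [0, 0, 0]
    - [0, 0, 0]
  claw: [1, 1, 1, 1]

```text
time_s: 10.42
tool_pos: [0.6385, 0.0316, 0.0928]
tcp_rot: [-0.001, 0.665, 0.747, -0.001]
wrist_force: [-0.1, -0.5, -1.3]
gripper_width: 0.043
```

Call:
drive_tool:
  translation:
    - [0, 0, -0.005]
    - [0, 0, -0.01]
    - [0, 0, -0.015]
    - [0, 0, -0.02]
    - [0, 0, -0.02]
  angular:
    - [0, 0, 0]
    - [0, 0, 0]
    - [0, 0, 0]
    - [0, 0, 0]
    - [0, 0, 0]
  claw: [1, 1, 1, 1, 1]

```text
time_s: 11.05
tool_pos: [0.6386, 0.0313, 0.0925]
tcp_rot: [-0.0, 0.665, 0.747, -0.0]
wrist_force: [-4.8, -1.5, 13.3]
gripper_width: 0.0432
```

It is in contact with +13 N. I'll relax and release.

Call:
drive_tool:
  translation:
    - [0, 0, 0]
    - [0, 0, 0]
    - [0, 0, 0]
    - [0, 0, 0]
    - [0, 0, 0]
    - [0, 0, 0]
    - [0, 0, 0]
    - [0, 0, 0]
  angular:
    - [0, 0, 0]
    - [0, 0, 0]
    - [0, 0, 0]
    - [0, 0, 0]
    - [0, 0, 0]
    - [0, 0, 0]
    - [0, 0, 0]
    - [0, 0, 0]
  claw: [1, 0, -0.3, -0.6, -1, -1, -1, -1]

```text
time_s: 12.05
tool_pos: [0.6386, 0.0313, 0.0926]
tcp_rot: [-0.0, 0.665, 0.747, -0.0]
wrist_force: [-0.1, -0.5, -0.3]
gripper_width: 0.0852
```

Run:
```python
from h import *
c=snap("side","s6"); w=snap("wrist","w6")
cv2.imwrite("pics/s6z.png",cv2.resize(c["p"][100:260,260:440,::-1],None,fx=3,fy=3,interpolation=cv2.INTER_CUBIC))
```

```text
(no output)
```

View pics/s6z.png

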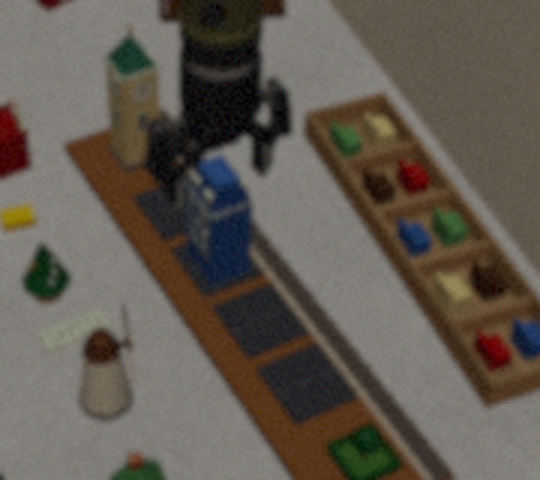

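View pics/w6.png

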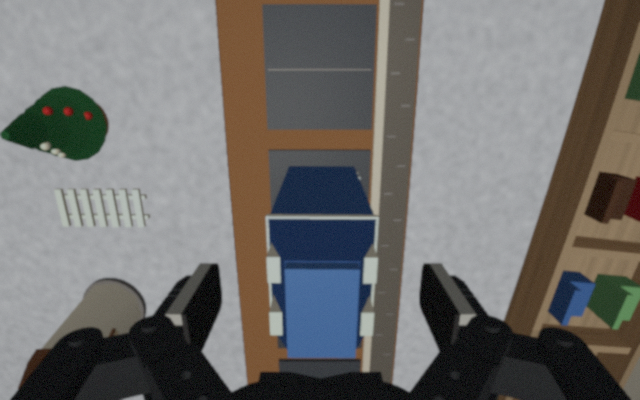

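Blue stands free on plot b. I'll rise and go to pink.

Call:
drive_tool:
  translation:
    - [0, 0, 0.1]
    - [0, 0, 0.3]
    - [0, 0, 0.6]
    - [0, 0, 0.9]
    - [0, 0, 1]
    - [0, -0.2, 1]
    - [0, -0.5, 1]
    - [0, -0.8, 1]
    - [0, -1, 1]
  angular:
    - [0, 0, 0]
    - [0, 0, 0]
    - [0, 0, 0]
    - [0, 0, 0]
    - [0, 0, 0]
    - [0, 0, 0]
    - [0, 0, 0]
    - [0, 0, 0]
    - [0, 0, 0]
  claw: [-1, -1, -1, -1, -1, -1, -1, -1, -1]

```text
time_s: 13.28
tool_pos: [0.638, -0.1206, 0.242]
tcp_rot: [-0.0, 0.666, 0.746, -0.001]
wrist_force: [-0.4, 0.5, -0.4]
gripper_width: 0.0856
```

Call:
drive_tool:
  translation:
    - [-0.1, -0.25, 0.1]
    - [-0.2, -0.5, 0.2]
    - [-0.3, -0.75, 0.3]
    - [-0.4, -1, 0.4]
    - [-0.4, -1, 0.4]
  angular:
    - [0, 0, 0.02]
    - [0, 0, 0.04]
    - [0, 0, 0.06]
    - [0, 0, 0.076]
    - [0, 0, 0.076]
  claw: [-1, -1, -1, -1, -1]

```text
time_s: 13.9
tool_pos: [0.5772, -0.2733, 0.3029]
tcp_rot: [0.0, 0.574, 0.819, -0.001]
wrist_force: [0.0, -0.1, 0.5]
gripper_width: 0.0854
```

Call:
drive_tool:
  translation:
    - [-0.1, -0.2, 0]
    - [-0.2, -0.4, 0]
    - [-0.3, -0.6, 0]
    - [-0.36, -0.8, 0]
    - [-0.36, -0.93, 0]
    - [-0.36, -0.93, 0]
    - [-0.36, -0.93, 0]
  angular:
    - [0, 0, 0]
    - [0, 0, 0]
    - [0, 0, 0]
    - [0, 0, 0]
    - [0, 0, 0]
    - [0, 0, 0]
    - [0, 0, 0]
  claw: [-1, -1, -1, -1, -1, -1, -1]

```text
time_s: 14.78
tool_pos: [0.5235, -0.4114, 0.3024]
tcp_rot: [-0.0, 0.573, 0.819, -0.0]
wrist_force: [0.3, -0.6, -0.4]
gripper_width: 0.0854
```

Run:
```python
from h import *
c=snap("wrist","w7"); meas("w7",dict(pink=(.528,-.407,.153)))
```

```text
w7 pink 3264 (0.5288, -0.4086, [48, 57], 22.7) z max 0.153 [ 0.526 -0.402  0.134]
```

View pics/w7.png

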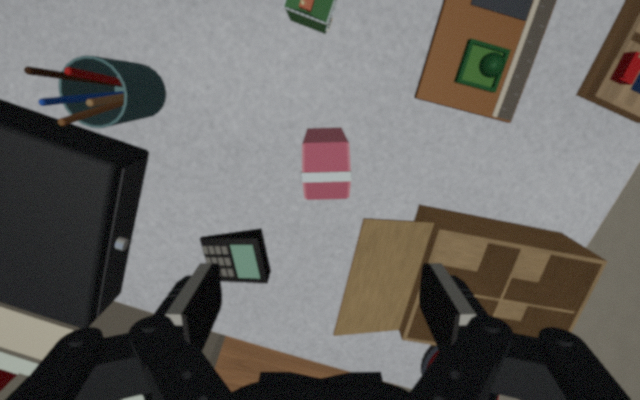

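Pink is at (326,165), centre (0.528, -0.4085), yaw about 21°.

Call:
drive_tool:
  translation:
    - [0.03, 0.02, -0.2]
    - [0.03, 0.02, -0.4]
    - [0.03, 0.02, -0.6]
    - [0.03, 0.02, -0.8]
    - [0.03, 0.02, -0.9]
    - [0.03, 0.02, -0.9]
    - [0.03, 0.02, -0.9]
  angular:
    - [0, 0, 0.006]
    - [0, 0, 0.006]
    - [0, 0, 0.006]
    - [0, 0, 0.006]
    - [0, 0, 0.006]
    - [0, 0, 0.006]
    - [0, 0, 0.006]
  claw: [-1, -1, -1, -1, -1, -1, -1]

```text
time_s: 15.7
tool_pos: [0.5289, -0.4086, 0.1691]
tcp_rot: [0.001, 0.565, 0.825, -0.001]
wrist_force: [-0.2, -0.7, 0.9]
gripper_width: 0.0857
```

Run:
```python
from h import *
c=snap("wrist","w8")
```

```text
(no output)
```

View pics/w8.png

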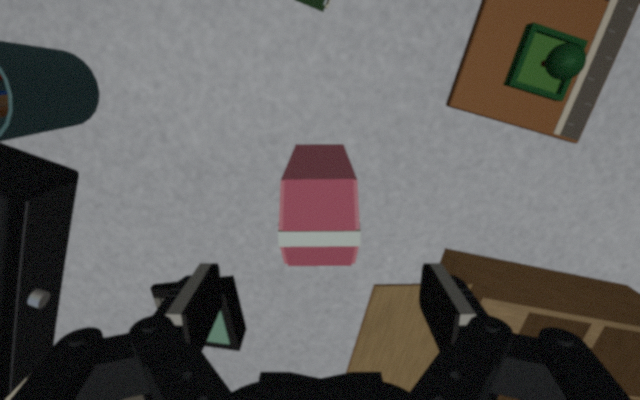

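Pink is centred and aligned at column 319. Descend and grip.

Call:
drive_tool:
  translation:
    - [0, 0, -0.12]
    - [0, 0, -0.25]
    - [0, 0, -0.38]
    - [0, 0, -0.45]
    - [0, 0, -0.45]
    - [0, 0, -0.45]
    - [0, 0, -0.45]
    - [0, 0, -0.45]
    - [0, 0, -0.45]
    - [0, 0, -0.45]
    - [0, 0, -0.45]
    - [0, 0, -0.45]
  angular:
    - [0, 0, 0]
    - [0, 0, 0]
    - [0, 0, 0]
    - [0, 0, 0]
    - [0, 0, 0]
    - [0, 0, 0]
    - [0, 0, 0]
    - [0, 0, 0]
    - [0, 0, 0]
    - [0, 0, 0]
    - [0, 0, 0]
    - [0, 0, 0]
  claw: [-1, -1, -1, -1, -1, -0.5, 0, 1, 1, 1, 1, 1]

```text
time_s: 17.25
tool_pos: [0.5294, -0.4095, 0.103]
tcp_rot: [0.002, 0.565, 0.825, -0.001]
wrist_force: [-1.2, -0.8, 5.3]
gripper_width: 0.0443
```

Call:
drive_tool:
  translation:
    - [0, 0, 0.05]
    - [0, 0, 0.15]
    - [0, 0, 0.35]
    - [0, 0, 0.6]
    - [0, 0, 0.85]
    - [0, 0, 1]
    - [0, 0, 1]
    - [0, 0, 1]
  angular:
    - [0, 0, 0]
    - [0, 0, 0]
    - [0, 0, 0]
    - [0, 0, 0]
    - [0, 0, 0]
    - [0, 0, 0]
    - [0, 0, 0]
    - [0, 0, 0]
  claw: [1, 1, 1, 1, 1, 1, 1, 1]

```text
time_s: 18.25
tool_pos: [0.529, -0.4091, 0.2519]
tcp_rot: [0.001, 0.565, 0.825, -0.001]
wrist_force: [-0.4, 0.8, -3.3]
gripper_width: 0.0442
```

Run:
```python
from h import *
c=snap("side","s9")
cv2.imwrite("pics/s9z.png",cv2.resize(c["p"][200:400,250:500,::-1],None,fx=3,fy=3))
c=snap("wrist","w9")
```

```text
(no output)
```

View pics/s9z.png

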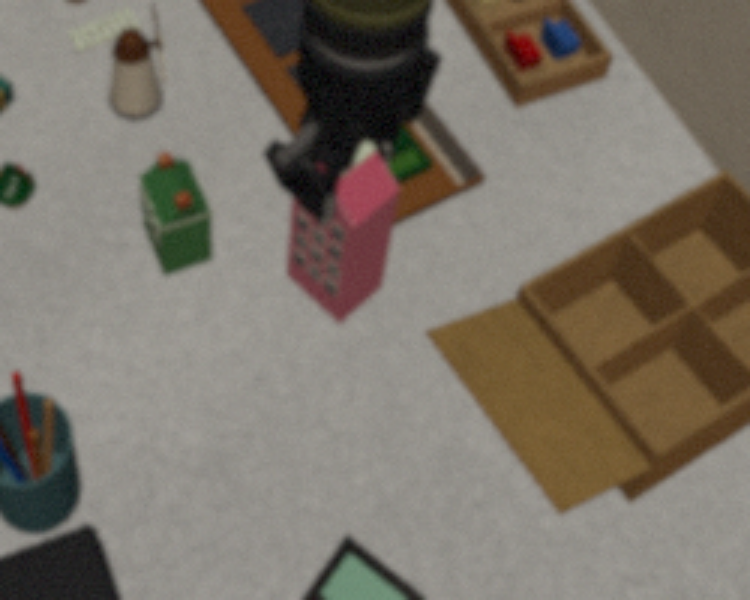

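View pics/w9.png

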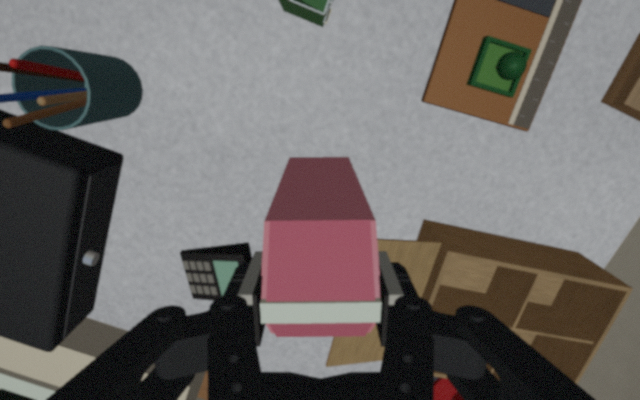

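Pink is held, with 3.3 N on the wrist, and hangs upright. I'll carry it high to plot a.

Call:
drive_tool:
  translation:
    - [0, -0.0, 0.1]
    - [0, 0.2, 0.25]
    - [0, 0.45, 0.35]
    - [0, 0.7, 0.35]
    - [0, 0.9, 0.35]
    - [0, 1, 0.35]
  angular:
    - [0, 0, 0]
    - [0, 0, -0.02]
    - [0, 0, -0.04]
    - [0, 0, -0.06]
    - [0, 0, -0.08]
    - [0, 0, -0.08]
  claw: [1, 1, 1, 1, 1, 1]

```text
time_s: 19.1
tool_pos: [0.5281, -0.2573, 0.3028]
tcp_rot: [-0.0, 0.663, 0.748, -0.001]
wrist_force: [0.4, -0.7, -2.8]
gripper_width: 0.0441
```

Call:
drive_tool:
  translation:
    - [0, 0.2, 0]
    - [0, 0.4, 0]
    - [0, 0.6, 0]
    - [0, 0.8, 0]
    - [0, 1, 0]
  angular:
    - [0, 0, 0]
    - [0, 0, 0]
    - [0, 0, 0]
    - [0, 0, 0]
    - [0, 0, 0]
  claw: [1, 1, 1, 1, 1]

```text
time_s: 19.73
tool_pos: [0.5279, -0.1069, 0.302]
tcp_rot: [-0.001, 0.663, 0.748, -0.002]
wrist_force: [0.6, 0.6, -2.2]
gripper_width: 0.0442
```

Call:
drive_tool:
  translation:
    - [0, 0.2, 0]
    - [0, 0.4, 0]
    - [0, 0.6, 0]
    - [0, 0.8, 0]
    - [0, 1, 0]
    - [0, 1, 0]
  angular:
    - [0, 0, 0]
    - [0, 0, 0]
    - [0, 0, 0]
    - [0, 0, 0]
    - [0, 0, 0]
    - [0, 0, 0]
  claw: [1, 1, 1, 1, 1, 1]

```text
time_s: 20.48
tool_pos: [0.5279, 0.0443, 0.3013]
tcp_rot: [-0.001, 0.662, 0.749, -0.002]
wrist_force: [-0.2, -0.5, -2.6]
gripper_width: 0.0439
```

Call:
drive_tool:
  translation:
    - [0.2, 0.2, 0]
    - [0.4, 0.4, 0]
    - [0.55, 0.51, 0]
    - [0.66, 0.51, 0]
    - [0.66, 0.51, 0]
    - [0.66, 0.51, -0.15]
    - [0.66, 0.51, -0.3]
    - [0.66, 0.51, -0.3]
    - [0.66, 0.51, -0.3]
  angular:
    - [0, 0, 0]
    - [0, 0, 0]
    - [0, 0, 0]
    - [0, 0, 0]
    - [0, 0, 0]
    - [0, 0, 0]
    - [0, 0, 0]
    - [0, 0, 0]
    - [0, 0, 0]
  claw: [1, 1, 1, 1, 1, 1, 1, 1, 1]

```text
time_s: 21.6
tool_pos: [0.6268, 0.1203, 0.2572]
tcp_rot: [-0.001, 0.662, 0.749, -0.002]
wrist_force: [0.3, 0.3, -2.4]
gripper_width: 0.0441
```

Run:
```python
from h import *
c=snap("side","s10")
cv2.imwrite("pics/s10z.png",cv2.resize(c["p"][60:260,240:440,::-1],None,fx=3,fy=3))
c=snap("wrist","w10")
```

```text
(no output)
```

View pics/s10z.png

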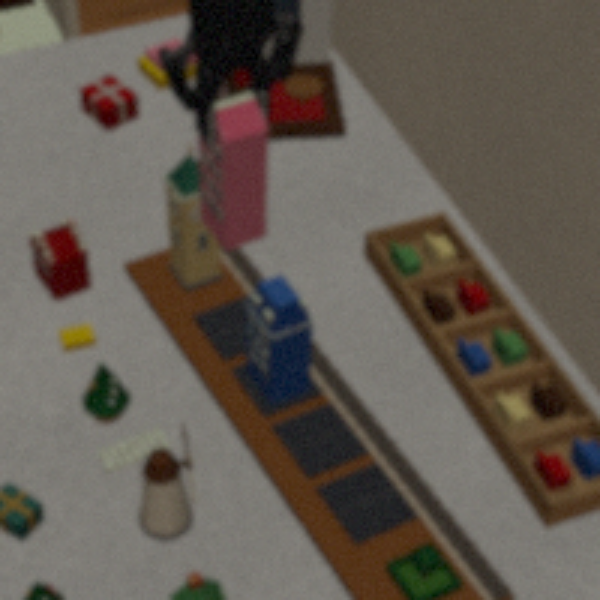

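View pics/w10.png

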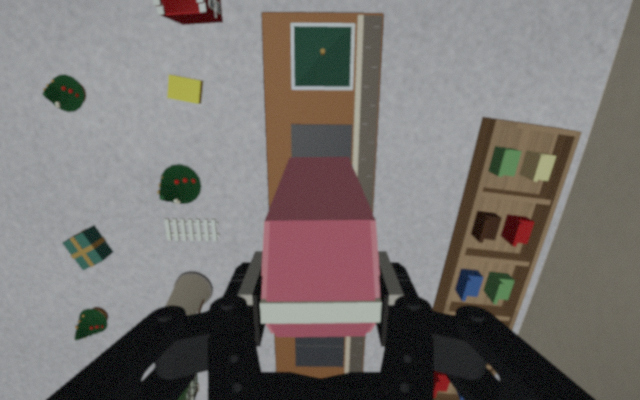

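Pink is over plot a, clear of the tower and of blue. Lowering.

Call:
drive_tool:
  translation:
    - [0, 0, -0.15]
    - [0, 0, -0.3]
    - [0, 0, -0.45]
    - [0, 0, -0.6]
    - [0, 0, -0.7]
    - [0, 0, -0.78]
    - [0, 0, -0.83]
    - [0, 0, -0.86]
    - [0, 0, -0.88]
    - [0, 0, -0.89]
    - [0, 0, -0.9]
    - [0, 0, -0.9]
  angular:
    - [0, 0, 0]
    - [0, 0, 0]
    - [0, 0, 0]
    - [0, 0, 0]
    - [0, 0, 0]
    - [0, 0, 0]
    - [0, 0, 0]
    - [0, 0, 0]
    - [0, 0, 0]
    - [0, 0, 0]
    - [0, 0, 0]
    - [0, 0, 0]
  claw: [1, 1, 1, 1, 1, 1, 1, 1, 1, 1, 1, 1]

```text
time_s: 23.2
tool_pos: [0.6275, 0.1206, 0.1227]
tcp_rot: [-0.0, 0.662, 0.749, -0.001]
wrist_force: [0.0, 0.1, -2.2]
gripper_width: 0.0442
```

Call:
drive_tool:
  translation:
    - [0, 0, -0.006]
    - [0, 0, -0.012]
    - [0, 0, -0.018]
    - [0, 0, -0.024]
    - [0, 0, -0.024]
  angular:
    - [0, 0, 0]
    - [0, 0, 0]
    - [0, 0, 0]
    - [0, 0, 0]
    - [0, 0, 0]
  claw: [1, 1, 1, 1, 1]

```text
time_s: 23.82
tool_pos: [0.6274, 0.1206, 0.119]
tcp_rot: [-0.0, 0.662, 0.749, -0.001]
wrist_force: [0.9, -0.9, -2.9]
gripper_width: 0.0443
```

Call:
drive_tool:
  translation:
    - [0, 0, -0.006]
    - [0, 0, -0.012]
    - [0, 0, -0.018]
    - [0, 0, -0.018]
  angular:
    - [0, 0, 0]
    - [0, 0, 0]
    - [0, 0, 0]
    - [0, 0, 0]
  claw: [1, 1, 1, 1]

```text
time_s: 24.32
tool_pos: [0.6274, 0.1208, 0.118]
tcp_rot: [-0.0, 0.662, 0.749, -0.001]
wrist_force: [-3.6, -0.4, 7.1]
gripper_width: 0.0441
```

Contact at +7 N. Release, then rise.

Call:
drive_tool:
  translation:
    - [0, 0, 0]
    - [0, 0, 0]
    - [0, 0, 0]
    - [0, 0, 0]
    - [0, 0, 0]
    - [0, 0, 0]
    - [0, 0, 0]
    - [0, 0, 0]
  angular:
    - [0, 0, 0]
    - [0, 0, 0]
    - [0, 0, 0]
    - [0, 0, 0]
    - [0, 0, 0]
    - [0, 0, 0]
    - [0, 0, 0]
    - [0, 0, 0]
  claw: [1, 0, -0.3, -0.6, -1, -1, -1, -1]

```text
time_s: 25.32
tool_pos: [0.6274, 0.1208, 0.118]
tcp_rot: [-0.0, 0.662, 0.749, -0.001]
wrist_force: [-0.7, 0.2, 0.1]
gripper_width: 0.0855
```

Call:
drive_tool:
  translation:
    - [0, 0, 0.1]
    - [0, 0, 0.3]
    - [0, 0, 0.5]
    - [0, 0, 0.75]
    - [0, 0, 1]
    - [0, -0.2, 1]
    - [0, -0.5, 1]
    - [0, -0.8, 1]
    - [0, -1, 1]
  angular:
    - [0, 0, 0]
    - [0, 0, 0]
    - [0, 0, 0]
    - [0, 0, 0]
    - [0, 0, 0]
    - [0, 0, 0]
    - [0, 0, 0]
    - [0, 0, 0]
    - [0, 0, 0]
  claw: [-1, -1, -1, -1, -1, -1, -1, -1, -1]

```text
time_s: 26.45
tool_pos: [0.6274, -0.0311, 0.2694]
tcp_rot: [0.001, 0.663, 0.749, -0.0]
wrist_force: [0.8, 0.2, -0.2]
gripper_width: 0.0854
```

Call:
drive_tool:
  translation:
    - [-0.2, -0.2, 0]
    - [-0.4, -0.45, 0]
    - [-0.6, -0.7, 0]
    - [-0.8, -0.9, 0]
    - [-0.9, -1, 0]
    - [-0.9, -1, 0]
  angular:
    - [0, 0, -0.01]
    - [0, 0, -0.02]
    - [0, 0, -0.03]
    - [0, 0, -0.036]
    - [0, 0, -0.036]
    - [0, 0, -0.036]
  claw: [-1, -1, -1, -1, -1, -1]

```text
time_s: 27.2
tool_pos: [0.4921, -0.1818, 0.2705]
tcp_rot: [0.001, 0.704, 0.71, 0.0]
wrist_force: [-0.2, 0.6, 0.1]
gripper_width: 0.0854
```

Run:
```python
from h import *
c=snap("side","s11")
cv2.imwrite("pics/s11z.png",cv2.resize(c["p"][80:300,200:460,::-1],None,fx=2.7,fy=2.7))
c=snap("wrist","w11"); meas("w11",dict(green=(.458,-.249,.103)))
```

```text
w11 green 2832 (0.4588, -0.2489, [48, 57], 0.3) z max 0.103 [ 0.46  -0.242  0.08 ]
```

View pics/s11z.png

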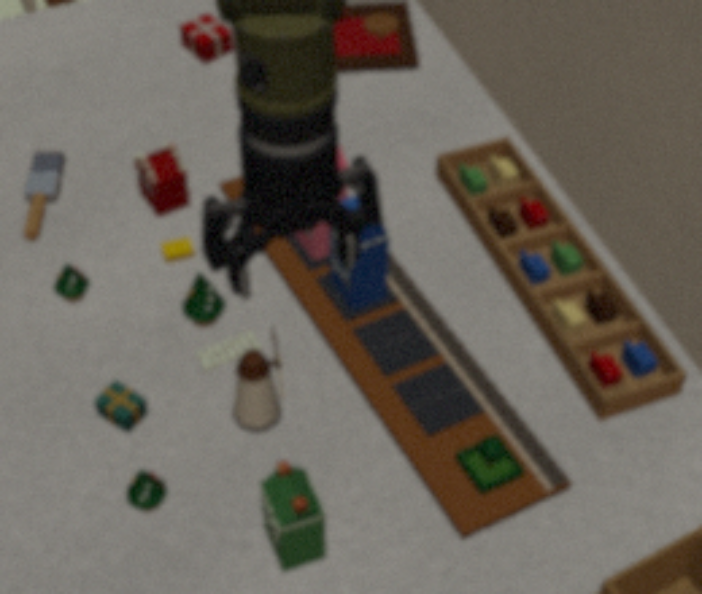

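View pics/w11.png

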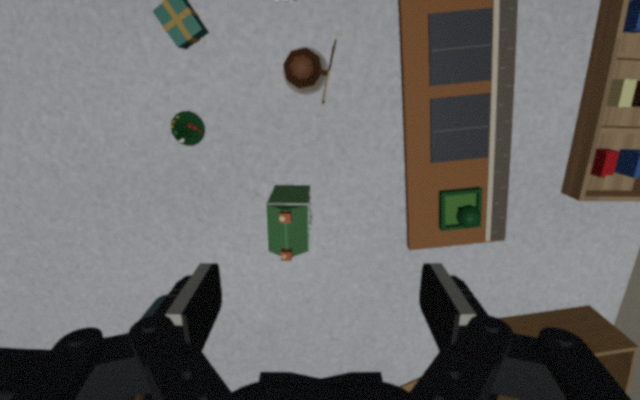

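Green is at (288,222), centre (0.459, -0.249), yaw 0.3°, clear of the windmill.

Call:
drive_tool:
  translation:
    - [-0.1, -0.2, 0]
    - [-0.22, -0.4, 0]
    - [-0.22, -0.45, -0.2]
    - [-0.22, -0.45, -0.4]
    - [-0.22, -0.45, -0.6]
    - [-0.22, -0.45, -0.8]
    - [-0.22, -0.45, -0.9]
    - [-0.22, -0.45, -0.9]
    - [-0.22, -0.45, -0.9]
  angular:
    - [0, 0, 0]
    - [0, 0, 0]
    - [0, 0, 0]
    - [0, 0, 0]
    - [0, 0, 0]
    - [0, 0, 0]
    - [0, 0, 0]
    - [0, 0, 0]
    - [0, 0, 0]
  claw: [-1, -1, -1, -1, -1, -1, -1, -1, -1]

```text
time_s: 28.42
tool_pos: [0.4614, -0.2485, 0.136]
tcp_rot: [0.002, 0.703, 0.711, 0.001]
wrist_force: [-0.9, 0.8, -0.0]
gripper_width: 0.0856
```

Run:
```python
from h import *
c=snap("wrist","w12")
```

```text
(no output)
```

View pics/w12.png

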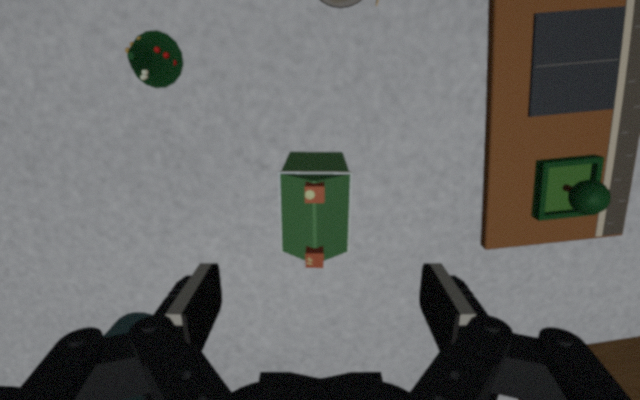

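Centred at column 315. Descend and grip.

Call:
drive_tool:
  translation:
    - [-0.015, 0, -0.15]
    - [-0.015, 0, -0.3]
    - [-0.015, 0, -0.45]
    - [-0.015, 0, -0.56]
    - [-0.015, 0, -0.56]
    - [-0.015, 0, -0.56]
    - [-0.015, 0, -0.56]
    - [-0.015, 0, -0.56]
    - [-0.015, 0, -0.56]
    - [-0.015, 0, -0.56]
    - [-0.015, 0, -0.56]
    - [-0.015, 0, -0.56]
  angular:
    - [0, 0, 0]
    - [0, 0, 0]
    - [0, 0, 0]
    - [0, 0, 0]
    - [0, 0, 0]
    - [0, 0, 0]
    - [0, 0, 0]
    - [0, 0, 0]
    - [0, 0, 0]
    - [0, 0, 0]
    - [0, 0, 0]
    - [0, 0, 0]
  claw: [-1, -1, -1, -1, -1, -0.5, 0, 1, 1, 1, 1, 1]

```text
time_s: 29.98
tool_pos: [0.46, -0.2492, 0.0536]
tcp_rot: [0.003, 0.704, 0.711, 0.001]
wrist_force: [-2.8, 0.0, 5.8]
gripper_width: 0.0433
```

Call:
drive_tool:
  translation:
    - [0, 0, 0.05]
    - [0, 0, 0.15]
    - [0, 0, 0.35]
    - [0, 0, 0.6]
    - [0, 0, 0.85]
    - [0, 0, 1]
    - [0, 0, 1]
    - [0, 0, 1]
  angular:
    - [0, 0, 0]
    - [0, 0, 0]
    - [0, 0, 0]
    - [0, 0, 0]
    - [0, 0, 0]
    - [0, 0, 0]
    - [0, 0, 0]
    - [0, 0, 0]
  claw: [1, 1, 1, 1, 1, 1, 1, 1]

```text
time_s: 30.98
tool_pos: [0.4594, -0.2489, 0.2031]
tcp_rot: [0.003, 0.704, 0.711, 0.001]
wrist_force: [0.5, 1.1, -0.8]
gripper_width: 0.0429
```

Run:
```python
from h import *
c=snap("wrist","w13")
```

```text
(no output)
```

View pics/w13.png

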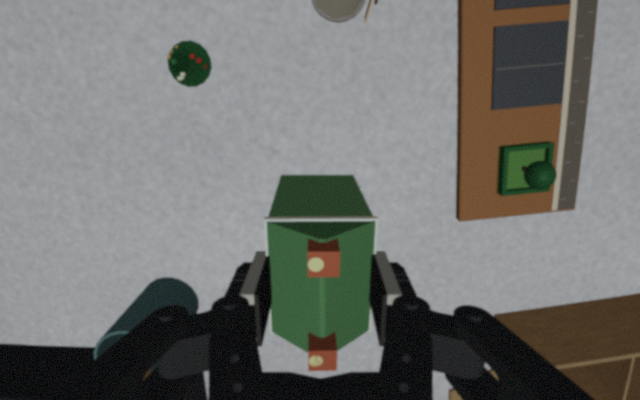

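Green is held and clear below. Carry it to plot c.

Call:
drive_tool:
  translation:
    - [0.2, 0.05, 0]
    - [0.45, 0.15, 0]
    - [0.7, 0.3, 0]
    - [0.9, 0.45, 0]
    - [1, 0.6, 0]
    - [1, 0.6, 0]
  angular:
    - [0, 0, 0.01]
    - [0, 0, 0.02]
    - [0, 0, 0.03]
    - [0, 0, 0.035]
    - [0, 0, 0.035]
    - [0, 0, 0.035]
  claw: [1, 1, 1, 1, 1, 1]

```text
time_s: 31.78
tool_pos: [0.6093, -0.1569, 0.2004]
tcp_rot: [0.001, 0.662, 0.749, 0.0]
wrist_force: [-0.3, -0.2, -0.8]
gripper_width: 0.0432
```

Call:
drive_tool:
  translation:
    - [0.1, 0.2, 0]
    - [0.2, 0.4, 0]
    - [0.257, 0.55, 0]
    - [0.257, 0.674, 0]
    - [0.257, 0.674, 0]
    - [0.257, 0.674, -0.2]
    - [0.257, 0.674, -0.4]
    - [0.257, 0.674, -0.55]
    - [0.257, 0.674, -0.6]
    - [0.257, 0.674, -0.6]
  angular:
    - [0, 0, 0]
    - [0, 0, 0]
    - [0, 0, 0]
    - [0, 0, 0]
    - [0, 0, 0]
    - [0, 0, 0]
    - [0, 0, 0]
    - [0, 0, 0]
    - [0, 0, 0]
    - [0, 0, 0]
  claw: [1, 1, 1, 1, 1, 1, 1, 1, 1, 1]

```text
time_s: 33.02
tool_pos: [0.6474, -0.0565, 0.1105]
tcp_rot: [0.001, 0.663, 0.749, -0.0]
wrist_force: [0.4, -0.6, -0.2]
gripper_width: 0.043
```

Run:
```python
from h import *
c=snap("side","s14")
cv2.imwrite("pics/s14z.png",cv2.resize(c["p"][80:300,200:460,::-1],None,fx=2.7,fy=2.7))
c=snap("wrist","w14")
```

```text
(no output)
```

View pics/s14z.png

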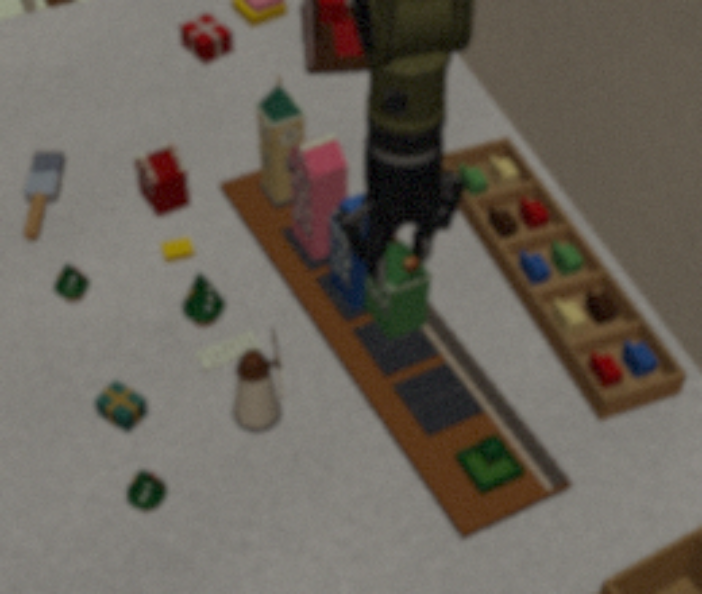

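View pics/w14.png

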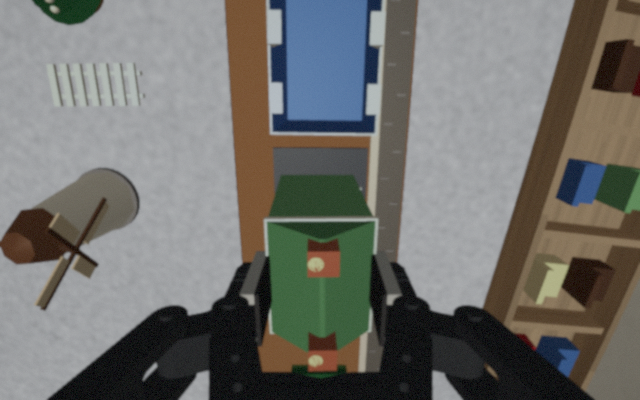

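Green is over plot c. Lower and probe for contact.

Call:
drive_tool:
  translation:
    - [0, -0.007, -0.07]
    - [0, -0.007, -0.14]
    - [0, -0.007, -0.2]
    - [0, -0.007, -0.23]
    - [0, -0.007, -0.245]
    - [0, -0.007, -0.255]
    - [0, -0.007, -0.265]
    - [0, -0.007, -0.27]
    - [0, -0.007, -0.27]
  angular:
    - [0, 0, 0]
    - [0, 0, 0]
    - [0, 0, 0]
    - [0, 0, 0]
    - [0, 0, 0]
    - [0, 0, 0]
    - [0, 0, 0]
    - [0, 0, 0]
    - [0, 0, 0]
  claw: [1, 1, 1, 1, 1, 1, 1, 1, 1]

```text
time_s: 34.25
tool_pos: [0.6486, -0.0573, 0.0712]
tcp_rot: [0.002, 0.663, 0.749, 0.001]
wrist_force: [-0.4, -0.4, -2.1]
gripper_width: 0.0428
```

Call:
drive_tool:
  translation:
    - [0, 0, -0.006]
    - [0, 0, -0.012]
    - [0, 0, -0.018]
    - [0, 0, -0.018]
  angular:
    - [0, 0, 0]
    - [0, 0, 0]
    - [0, 0, 0]
    - [0, 0, 0]
  claw: [1, 1, 1, 1]

```text
time_s: 34.75
tool_pos: [0.6486, -0.0573, 0.0688]
tcp_rot: [0.002, 0.663, 0.749, 0.001]
wrist_force: [-0.6, 1.1, 1.2]
gripper_width: 0.0427
```

Call:
drive_tool:
  translation:
    - [0, 0, -0.006]
    - [0, 0, -0.012]
    - [0, 0, -0.012]
  angular:
    - [0, 0, 0]
    - [0, 0, 0]
    - [0, 0, 0]
  claw: [1, 1, 1]

```text
time_s: 35.12
tool_pos: [0.6486, -0.0573, 0.0687]
tcp_rot: [0.002, 0.663, 0.749, 0.001]
wrist_force: [-3.9, 0.5, 9.2]
gripper_width: 0.0431
```

Contact. Release, rise, back off in x, then travel to red.

Call:
drive_tool:
  translation:
    - [0, 0, 0]
    - [0, 0, 0]
    - [0, 0, 0]
    - [0, 0, 0]
    - [0, 0, 0]
    - [0, 0, 0]
    - [0, 0, 0]
    - [0, 0, 0.1]
    - [0, 0, 0.3]
    - [0, 0, 0.5]
    - [0, 0, 0.75]
    - [0, 0, 1]
    - [0, 0, 1]
  angular:
    - [0, 0, 0]
    - [0, 0, 0]
    - [0, 0, 0]
    - [0, 0, 0]
    - [0, 0, 0]
    - [0, 0, 0]
    - [0, 0, 0]
    - [0, 0, 0]
    - [0, 0, 0]
    - [0, 0, 0]
    - [0, 0, 0]
    - [0, 0, 0]
    - [0, 0, 0]
  claw: [1, 0, -0.3, -0.6, -1, -1, -1, -1, -1, -1, -1, -1, -1]

```text
time_s: 36.75
tool_pos: [0.6512, -0.0575, 0.224]
tcp_rot: [0.006, 0.663, 0.749, 0.004]
wrist_force: [-0.3, -0.1, -0.4]
gripper_width: 0.0854
```

Call:
drive_tool:
  translation:
    - [-0.2, 0, 0.15]
    - [-0.45, 0, 0.3]
    - [-0.7, 0.1, 0.4]
    - [-0.9, 0.3, 0.4]
    - [-1, 0.6, 0.4]
    - [-1, 0.8, 0.4]
    - [-1, 1, 0.4]
  angular:
    - [0, 0, 0]
    - [0, 0, 0]
    - [0, 0, 0]
    - [0, 0, 0]
    - [0, 0, 0]
    - [0, 0, 0]
    - [0, 0, 0]
  claw: [-1, -1, -1, -1, -1, -1, -1]

```text
time_s: 37.62
tool_pos: [0.5003, 0.0934, 0.2839]
tcp_rot: [0.006, 0.662, 0.749, 0.004]
wrist_force: [0.4, -0.4, -0.9]
gripper_width: 0.0851
```

Call:
drive_tool:
  translation:
    - [-0.05, 0.25, 0]
    - [-0.1, 0.5, 0]
    - [-0.15, 0.75, 0]
    - [-0.15, 1, 0]
    - [-0.15, 1, 0]
    - [-0.15, 1, 0]
  angular:
    - [0, 0, 0]
    - [0, 0, 0.01]
    - [0, 0, 0.012]
    - [0, 0, 0.012]
    - [0, 0, 0.012]
    - [0, 0, 0.012]
  claw: [-1, -1, -1, -1, -1, -1]

```text
time_s: 38.38
tool_pos: [0.4774, 0.2429, 0.2836]
tcp_rot: [0.006, 0.648, 0.761, 0.003]
wrist_force: [0.7, 0.2, 0.1]
gripper_width: 0.0852
```

Run:
```python
from h import *
c=snap("wrist","w15"); meas("w15",dict(red=(.476,.276,.078)))
```

```text
w15 red 2252 (0.4767, 0.2776, [46, 55], 9.3) z max 0.078 [0.476 0.279 0.065]
```

View pics/w15.png

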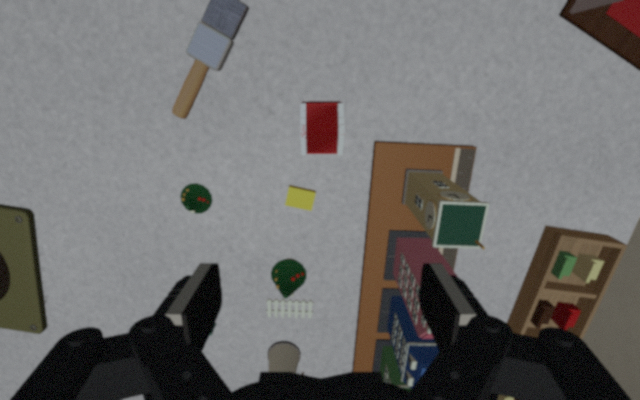

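Red is at (322,128), centre (0.4767, 0.2776), yaw 9.3°. I'll also remove the ~0.8° tool tilt that has built up.

Call:
drive_tool:
  translation:
    - [0, 0.1, 0]
    - [0, 0.23, -0.1]
    - [0, 0.23, -0.3]
    - [0, 0.23, -0.5]
    - [0, 0.23, -0.7]
    - [0, 0.23, -0.9]
    - [0, 0.23, -1]
    - [0, 0.23, -1]
    - [0, 0.23, -1]
  angular:
    - [0, 0, 0]
    - [0.001, 0.004, 0]
    - [0.001, 0.004, 0]
    - [0.001, 0.004, 0]
    - [0.001, 0.004, 0]
    - [0.001, 0.004, 0]
    - [0.001, 0.004, 0]
    - [0.001, 0.004, 0]
    - [0.001, 0.004, 0]
  claw: [-1, -1, -1, -1, -1, -1, -1, -1, -1]

```text
time_s: 39.55
tool_pos: [0.4783, 0.2777, 0.1346]
tcp_rot: [-0.0, 0.648, 0.761, 0.001]
wrist_force: [-0.1, -0.1, 0.6]
gripper_width: 0.0853
```

Run:
```python
from h import *
c=snap("wrist","w16")
```

```text
(no output)
```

View pics/w16.png

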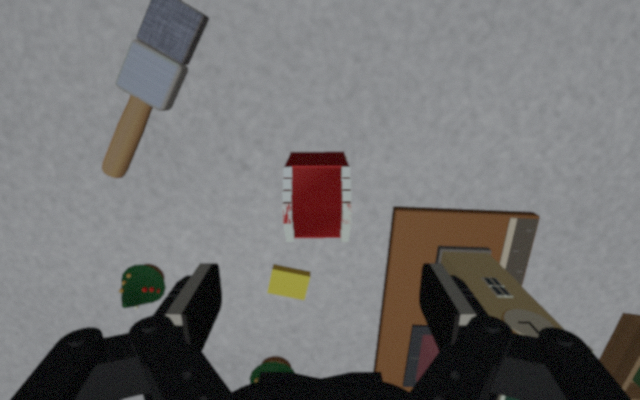

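Centred at column 317. Descend and grip.

Call:
drive_tool:
  translation:
    - [-0.01, 0, -0.15]
    - [-0.01, 0, -0.3]
    - [-0.01, 0, -0.45]
    - [-0.01, 0, -0.6]
    - [-0.01, 0, -0.7]
    - [-0.01, 0, -0.7]
    - [-0.01, 0, -0.7]
    - [-0.01, 0, -0.7]
    - [-0.01, 0, -0.7]
    - [-0.01, 0, -0.7]
    - [-0.01, 0, -0.7]
    - [-0.01, 0, -0.7]
    - [-0.01, 0, -0.7]
  angular:
    - [0, 0, 0]
    - [0, 0, 0]
    - [0, 0, 0]
    - [0, 0, 0]
    - [0, 0, 0]
    - [0, 0, 0]
    - [0, 0, 0]
    - [0, 0, 0]
    - [0, 0, 0]
    - [0, 0, 0]
    - [0, 0, 0]
    - [0, 0, 0]
    - [0, 0, 0]
  claw: [-1, -1, -1, -1, -1, -1, -0.5, 0, 1, 1, 1, 1, 1]

```text
time_s: 41.22
tool_pos: [0.4776, 0.2782, 0.031]
tcp_rot: [0.0, 0.648, 0.761, 0.002]
wrist_force: [-1.2, -0.2, 5.7]
gripper_width: 0.0446
```

Call:
drive_tool:
  translation:
    - [0, 0, 0.05]
    - [0, 0, 0.15]
    - [0, 0, 0.35]
    - [0, 0, 0.6]
    - [0, 0, 0.85]
    - [0, 0, 1]
    - [0, 0, 1]
    - [0, 0, 1]
  angular:
    - [0, 0, 0]
    - [0, 0, 0]
    - [0, 0, 0]
    - [0, 0, 0]
    - [0, 0, 0]
    - [0, 0, 0]
    - [0, 0, 0]
    - [0, 0, 0]
  claw: [1, 1, 1, 1, 1, 1, 1, 1]

```text
time_s: 42.22
tool_pos: [0.4771, 0.2779, 0.1803]
tcp_rot: [0.0, 0.648, 0.761, 0.002]
wrist_force: [-0.2, -0.7, -2.0]
gripper_width: 0.0443
```

Run:
```python
from h import *
c=snap("wrist","w17")
```

```text
(no output)
```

View pics/w17.png

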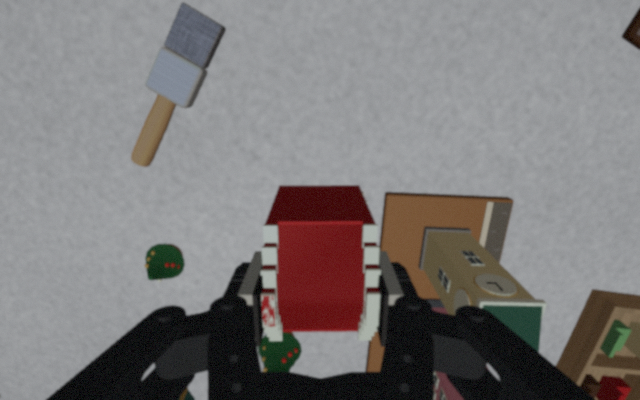

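Red is held. I'll carry it high (base over 0.2 m) to plot d.

Call:
drive_tool:
  translation:
    - [0, 0, 0.2]
    - [0, -0.15, 0.4]
    - [0, -0.4, 0.5]
    - [0, -0.65, 0.5]
    - [0, -0.85, 0.5]
    - [0, -1, 0.5]
  angular:
    - [0, 0, 0]
    - [0, 0, 0]
    - [0, 0, -0.01]
    - [0, 0, -0.014]
    - [0, 0, -0.014]
    - [0, 0, -0.014]
  claw: [1, 1, 1, 1, 1, 1]

```text
time_s: 43.02
tool_pos: [0.4757, 0.1262, 0.2534]
tcp_rot: [-0.001, 0.665, 0.747, -0.0]
wrist_force: [-0.3, -0.6, -1.1]
gripper_width: 0.0442
```

Call:
drive_tool:
  translation:
    - [0.05, -0.25, 0]
    - [0.1, -0.5, 0]
    - [0.2, -0.75, 0]
    - [0.3, -1, 0]
    - [0.3, -1, 0]
  angular:
    - [0, 0, 0]
    - [0, 0, 0]
    - [0, 0, 0]
    - [0, 0, 0]
    - [0, 0, 0]
  claw: [1, 1, 1, 1, 1]

```text
time_s: 43.65
tool_pos: [0.5208, -0.026, 0.2516]
tcp_rot: [-0.002, 0.667, 0.745, -0.001]
wrist_force: [-0.8, -0.0, -1.8]
gripper_width: 0.0443
```

Call:
drive_tool:
  translation:
    - [0.2, -0.2, 0]
    - [0.45, -0.45, 0]
    - [0.7, -0.65, 0]
    - [0.88, -0.8, 0]
    - [0.9, -0.81, 0]
    - [0.9, -0.81, 0]
  angular:
    - [0, 0, 0]
    - [0, 0, 0]
    - [0, 0, 0]
    - [0, 0, 0]
    - [0, 0, 0]
    - [0, 0, 0]
  claw: [1, 1, 1, 1, 1, 1]

```text
time_s: 44.4
tool_pos: [0.655, -0.1464, 0.2503]
tcp_rot: [-0.003, 0.667, 0.745, -0.002]
wrist_force: [-0.2, 0.1, -1.2]
gripper_width: 0.0441
```

Run:
```python
from h import *
c=snap("wrist","w18");c=snap("side","s18")
cv2.imwrite("pics/s18z.png",cv2.resize(c["p"][80:300,200:460,::-1],None,fx=2.7,fy=2.7))
```

```text
(no output)
```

View pics/w18.png

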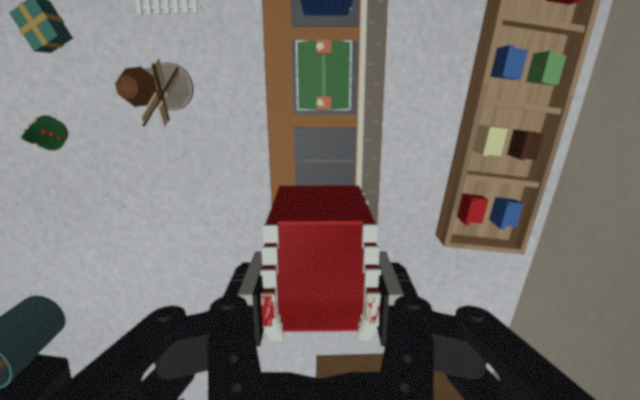

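View pics/s18z.png

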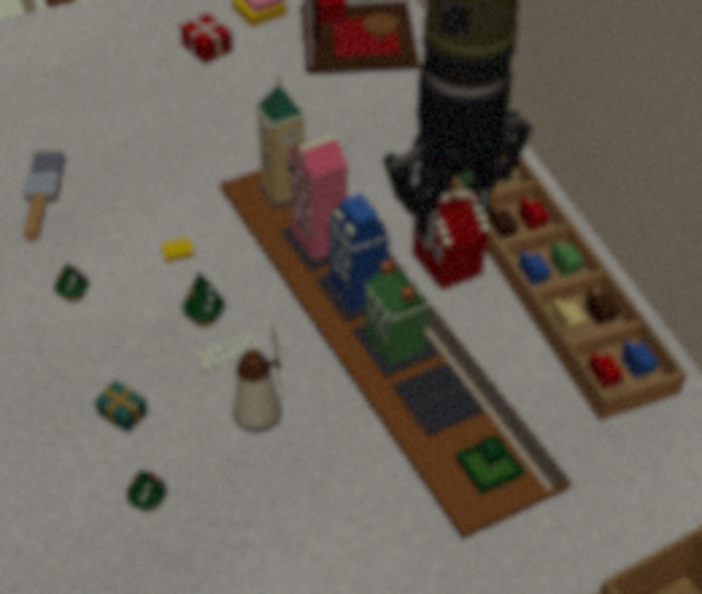

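Red is over plot d, and the tile shows at (325,157). Lowering in two stages.

Call:
drive_tool:
  translation:
    - [0.02, 0, -0.15]
    - [0.02, 0, -0.3]
    - [0.02, 0, -0.5]
    - [0.02, 0, -0.7]
    - [0.02, 0, -0.85]
    - [0.02, 0, -0.95]
    - [0.02, 0, -0.95]
    - [0.02, 0, -0.95]
  angular:
    - [0, 0, 0]
    - [0, 0, 0]
    - [0, 0, 0]
    - [0, 0, 0]
    - [0, 0, 0]
    - [0, 0, 0]
    - [0, 0, 0]
    - [0, 0, 0]
  claw: [1, 1, 1, 1, 1, 1, 1, 1]

```text
time_s: 45.5
tool_pos: [0.6584, -0.1461, 0.1102]
tcp_rot: [-0.002, 0.666, 0.746, -0.001]
wrist_force: [1.1, -0.6, -1.4]
gripper_width: 0.044
```

Run:
```python
from h import *
c=snap("wrist","w19")
```

```text
(no output)
```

View pics/w19.png

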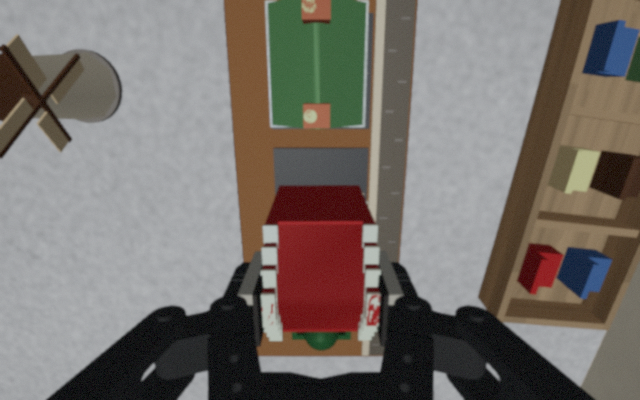

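Call:
drive_tool:
  translation:
    - [0, -0.006, -0.1]
    - [0, -0.006, -0.2]
    - [0, -0.006, -0.28]
    - [0, -0.006, -0.34]
    - [0, -0.006, -0.37]
    - [0, -0.006, -0.39]
    - [0, -0.006, -0.4]
    - [0, -0.006, -0.41]
    - [0, -0.006, -0.415]
    - [0, -0.006, -0.415]
  angular:
    - [0, 0, 0]
    - [0, 0, 0]
    - [0, 0, 0]
    - [0, 0, 0]
    - [0, 0, 0]
    - [0, 0, 0]
    - [0, 0, 0]
    - [0, 0, 0]
    - [0, 0, 0]
    - [0, 0, 0]
  claw: [1, 1, 1, 1, 1, 1, 1, 1, 1, 1]

```text
time_s: 46.8
tool_pos: [0.6587, -0.1471, 0.0483]
tcp_rot: [-0.001, 0.666, 0.746, -0.001]
wrist_force: [-0.0, 0.3, -2.1]
gripper_width: 0.0442
```

Call:
drive_tool:
  translation:
    - [0, 0, -0.006]
    - [0, 0, -0.012]
    - [0, 0, -0.018]
    - [0, 0, -0.018]
  angular:
    - [0, 0, 0]
    - [0, 0, 0]
    - [0, 0, 0]
    - [0, 0, 0]
  claw: [1, 1, 1, 1]

```text
time_s: 47.3
tool_pos: [0.6588, -0.1472, 0.0461]
tcp_rot: [-0.001, 0.666, 0.746, -0.001]
wrist_force: [-1.1, 0.1, 3.2]
gripper_width: 0.0445
```

Contact at +3 N, at the expected height. Press a hair more, release, rise and back off.

Call:
drive_tool:
  translation:
    - [0, 0, -0.006]
    - [0, 0, -0.01]
    - [0, 0, -0.01]
  angular:
    - [0, 0, 0]
    - [0, 0, 0]
    - [0, 0, 0]
  claw: [1, 1, 1]

```text
time_s: 47.68
tool_pos: [0.6587, -0.1472, 0.0461]
tcp_rot: [-0.001, 0.666, 0.746, -0.0]
wrist_force: [-3.6, 0.0, 9.2]
gripper_width: 0.0441
```

Call:
drive_tool:
  translation:
    - [0, 0, 0]
    - [0, 0, 0]
    - [0, 0, 0]
    - [0, 0, 0]
    - [0, 0, 0]
    - [0, 0, 0]
    - [0, 0, 0]
    - [0, 0, 0.1]
    - [0, 0, 0.3]
    - [0, 0, 0.5]
    - [0, 0, 0.75]
    - [0, 0, 1]
    - [0, 0, 1]
  angular:
    - [0, 0, 0]
    - [0, 0, 0]
    - [0, 0, 0]
    - [0, 0, 0]
    - [0, 0, 0]
    - [0, 0, 0]
    - [0, 0, 0]
    - [0, 0, 0]
    - [0, 0, 0]
    - [0, 0, 0]
    - [0, 0, 0]
    - [0, 0, 0]
    - [0, 0, 0]
  claw: [1, 0, -0.3, -0.6, -1, -1, -1, -1, -1, -1, -1, -1, -1]

```text
time_s: 49.3
tool_pos: [0.6614, -0.1478, 0.2015]
tcp_rot: [0.003, 0.666, 0.746, 0.002]
wrist_force: [-0.2, -0.3, -0.6]
gripper_width: 0.0854
```

Call:
drive_tool:
  translation:
    - [-0.1, 0, 0.3]
    - [-0.25, -0.1, 0.6]
    - [-0.5, -0.25, 0.9]
    - [-0.75, -0.35, 1]
    - [-1, -0.5, 1]
    - [-1, -0.5, 1]
    - [-1, -0.5, 1]
  angular:
    - [0, 0, 0]
    - [0, 0, 0]
    - [0, 0, 0]
    - [0, 0, 0]
    - [0, 0, 0]
    - [0, 0, 0]
    - [0, 0, 0]
  claw: [-1, -1, -1, -1, -1, -1, -1]

```text
time_s: 50.18
tool_pos: [0.5114, -0.2227, 0.3513]
tcp_rot: [0.003, 0.666, 0.746, 0.002]
wrist_force: [0.4, -0.3, -0.0]
gripper_width: 0.0859
```

Call:
drive_tool:
  translation:
    - [-0.2, 0, 0]
    - [-0.45, -0.1, 0]
    - [-0.7, -0.25, 0]
    - [-0.9, -0.35, 0]
    - [-1, -0.5, 0]
    - [-1, -0.5, 0]
    - [-1, -0.5, 0]
  angular:
    - [0, 0, 0]
    - [0, 0, 0]
    - [0, 0, 0]
    - [0, 0, 0]
    - [0, 0, 0]
    - [0, 0, 0]
    - [0, 0, 0]
  claw: [-1, -1, -1, -1, -1, -1, -1]

```text
time_s: 51.05
tool_pos: [0.3624, -0.2972, 0.3508]
tcp_rot: [0.003, 0.666, 0.746, 0.002]
wrist_force: [0.2, -0.1, -0.5]
gripper_width: 0.0856
```

Run:
```python
from h import *
C=dict(pink=(.6276,.1209,.168),blue=(.6377,.0316,.143),green=(.648,-.0577,.118),red=(.6584,-.147,.093))
t=snap("top","t20");s=snap("side","s20");w=snap("wrist","w20")
for n in ["top","side","wrist"]:
    c=load(n[0]+"20");P=cloud(c);ok=c["d"]>0
    R2=np.array([[.993,.117],[-.117,.993]])
    for k,(x,y,h) in C.items():
        d=(P[...,:2]-[x,y])@R2.T
        m=ok&(abs(d[...,0])<.05)&(abs(d[...,1])<.044)&(P[...,2]>.035)&(P[...,2]<h+.02)
        m=cv2.morphologyEx(m.astype(np.uint8),cv2.MORPH_OPEN,np.ones((3,3)))>0
        q=P[m]
        if len(q)>50: print(n,k,len(q),rect(q),"zmax",np.percentile(q[:,2],98).round(3),"target",x,y)
plots("t20",260,390,150,205,75)
meas("t20",dict(mill=(.47,-.082,.11)));meas("s20",dict(mill=(.47,-.082,.11)))
cv2.imwrite("pics/s20z.png",cv2.resize(s["p"][80:300,200:460,::-1],None,fx=2.7,fy=2.7))
cv2.imwrite("pics/t20z.png",cv2.resize(t["p"][140:260,210:430,::-1],None,fx=3.5,fy=3.5))
```

```text
top pink 411 (0.6241, 0.1213, [48, 56], 6.7) zmax 0.171 target 0.6276 0.1209
top blue 358 (0.6373, 0.0305, [48, 56], 6.0) zmax 0.148 target 0.6377 0.0316
top green 327 (0.6448, -0.0586, [48, 58], 6.5) zmax 0.119 target 0.648 -0.0577
top red 300 (0.6565, -0.1488, [48, 56], 7.5) zmax 0.094 target 0.6584 -0.147
side pink 660 (0.6272, 0.1177, [49, 61], 9.1) zmax 0.168 target 0.6276 0.1209
side blue 600 (0.6393, 0.0274, [48, 61], 6.2) zmax 0.144 target 0.6377 0.0316
side green 563 (0.648, -0.0599, [50, 61], 6.6) zmax 0.12 target 0.648 -0.0577
side red 479 (0.659, -0.1495, [49, 59], 7.5) zmax 0.094 target 0.6584 -0.147
wrist green 402 (0.6493, -0.0853, [9, 47], 86.9) zmax 0.081 target 0.648 -0.0577
wrist red 2912 (0.6578, -0.1485, [49, 56], 5.9) zmax 0.093 target 0.6584 -0.147
t20 mill 141 (0.472, -0.0846, [36, 38], -5.0) z max 0.1 [ 0.471 -0.083  0.078]
s20 mill 295 (0.4756, -0.0916, [30, 38], 52.6) z max 0.099 [ 0.474 -0.096  0.065]
```

View pics/s20z.png

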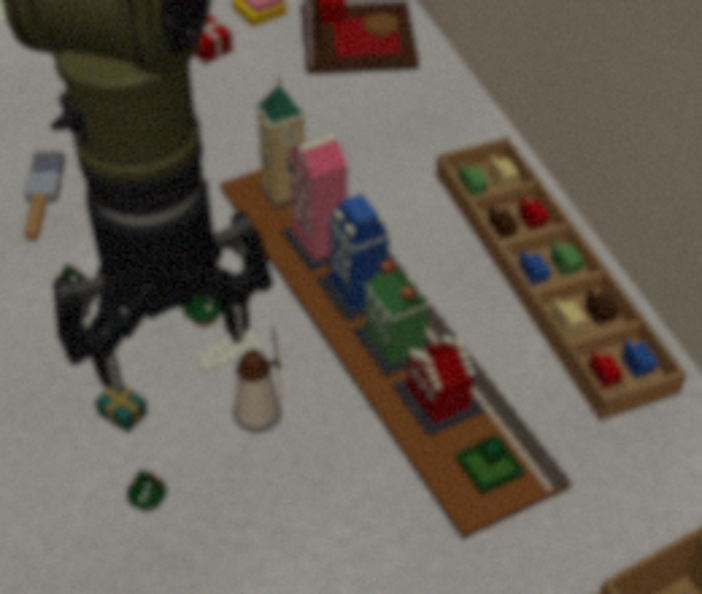

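View pics/t20z.png

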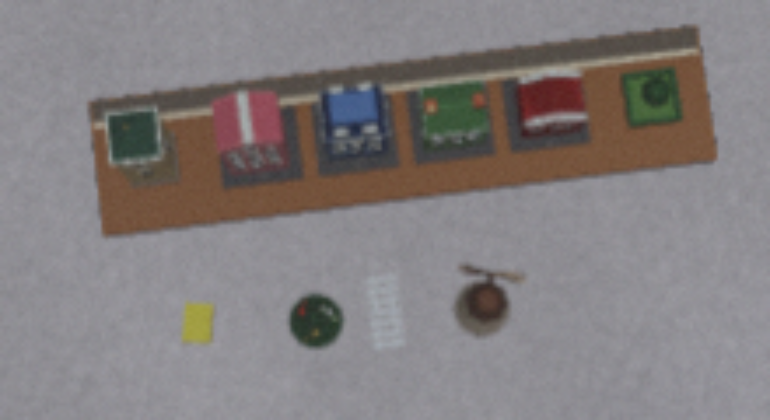

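View pics/w20.png

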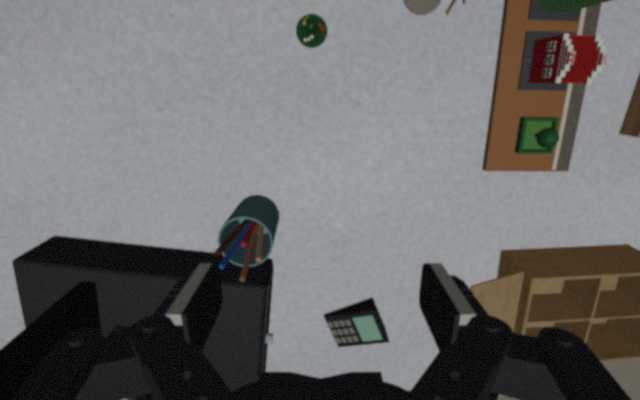

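All four houses stand in order on their plots, with windows on the robot side, so the doors face the cobbles. Every centre is within about 4 mm, and the windmill hasn't moved.

Run:
```python
from rig import job
print(job.close_job())
```

```text
the job is handed in; nothing more can be done
None
```

The job is handed in: the four houses stand one to a plot, rising from garden to tower as red (d), green (c), blue (b), pink (a). Each was lowered until it touched the slate (3–13 N) before I let go. The robot clock read about 51 s of the 115 s allowed.

**Placement:** in the last views every house is within about 4.5 mm of its plot centre (12 mm allowed). Yaws match the board's 6.7° to about 2.5° (11.5° allowed).

**Height and doors:** roof heights fit houses standing upright on the slate, to within about 5 mm by the cameras' depth. The gripper touched slate where expected, within 1 mm. I did not see the doors directly. I inferred they face the cobbles because every house kept its starting heading and only windows show on the robot side.

**Windmill:** it moved about 1 mm at most by both cameras, which is within measuring error.

**Checks that disagreed or failed:**
- The top and side cameras differ by 2–4 mm on the same houses.
- In the last wrist view, green was cut off at the image edge, so I left that reading out.
- The final slate-tile measurement found nothing because the houses cover the tiles, so I used the plot centres measured earlier.

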